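# Load the clicking drying turntable with soft papier-mache heads

### The job

Turn the clicking turntable by its black handle post back to home (green mark at the red pointer) and, with it there, clear the dried white head off into the blue tray, upright, and stand every brown head upright and centred on a white circle of the disc, one to a circle. Only when all are in place, turn the disc exactly five clicks anticlockwise (orange mark at the pointer) to bring the heads round to the lamp, see that they all still stand centred on their circles, and last of all push the lamp's switch lever fully over to on. The heads are soft: grip them lightly (well under 15 newtons), and leave the glue jar, foam block and brush where they are.

Things in the scene. Friction and masses are not known exactly. Their poses are not given: they have to be found in the camera images.
- turntable (a joint): angle of the turntable's disc in rad, positive anticlockwise seen from above, 0 = home (green mark at the red pointer). Twelve sprung detents per turn, one click = pi/6 = 0.5236 rad; 5 clicks anticlockwise from home = 2.618 (orange mark at the pointer). It is free from -0.7 to 3.3, where there are stops. About 4 N at the handle takes it over a click; past half-way it falls into the next
- axis (a point): centre of the disc's upper face (60 mm above the table), on the turntable's vertical axis; does not turn. The aluminium disc is 300 mm across; a fixed red pointer stands at its near side, a red drying lamp (110 to 220 mm high) beyond its far right side, on a post 300 mm from the axis. x of this frame points from the pointer through the axis
- handle (a point): grip point on the turntable's handle: an upright black round post 22 mm across that stands 82 mm above the disc's face, 125 mm from the axis, and turns with the disc; the point lies on the post's axis, 66 mm above the disc's face (16 mm below the top). At home it stands on the far side of the axis from the red pointer
- pad1 (a point): centre of one of the four white circles with a blue rim (58 mm white, 68 mm over the rim) printed flush on the disc, 98 mm from the axis, on the half of the disc away from the handle; z is up. All four turn with the disc
- pad2 (a point): centre of one of the four white circles with a blue rim (58 mm white, 68 mm over the rim) printed flush on the disc, 98 mm from the axis, on the half of the disc away from the handle; z is up. All four turn with the disc
- pad3 (a point): centre of one of the four white circles with a blue rim (58 mm white, 68 mm over the rim) printed flush on the disc, 98 mm from the axis, on the half of the disc away from the handle; z is up. All four turn with the disc
- pad4 (a point): centre of one of the four white circles with a blue rim (58 mm white, 68 mm over the rim) printed flush on the disc, 98 mm from the axis, on the half of the disc away from the handle; z is up. All four turn with the disc
- head1_mid (a point): brown, fresh: papier-mache skull on a round wooden foot, 82 mm tall, about 110 g: foot 58 mm across and 12 mm thick; straight-sided grip band 52 mm across from 34 to 62 mm above the underside, round, so any side will do. Soft: crushed by a grip of over 15 N. The point is its centre, 41 mm above its underside; z up. Two to four are present.
- head2_mid (a point): brown, fresh: papier-mache skull on a round wooden foot, 82 mm tall, about 110 g: foot 58 mm across and 12 mm thick; straight-sided grip band 52 mm across from 34 to 62 mm above the underside, round, so any side will do. Soft: crushed by a grip of over 15 N. The point is its centre, 41 mm above its underside; z up.
- head3_mid (a point): brown, fresh: papier-mache skull on a round wooden foot, 82 mm tall, about 110 g: foot 58 mm across and 12 mm thick; straight-sided grip band 52 mm across from 34 to 62 mm above the underside, round, so any side will do. Soft: crushed by a grip of over 15 N. The point is its centre, 41 mm above its underside; z up.
- head4_mid (a point): brown, fresh: papier-mache skull on a round wooden foot, 82 mm tall, about 110 g: foot 58 mm across and 12 mm thick; straight-sided grip band 52 mm across from 34 to 62 mm above the underside, round, so any side will do. Soft: crushed by a grip of over 15 N. The point is its centre, 41 mm above its underside; z up.
- dry_head_mid (a point): white, dried: papier-mache skull on a round wooden foot, 82 mm tall, about 110 g: foot 58 mm across and 12 mm thick; straight-sided grip band 52 mm across from 34 to 62 mm above the underside, round, so any side will do. Soft: crushed by a grip of over 15 N. The point is its centre, 41 mm above its underside; z up. Starts near the disc's middle.
- rack: plywood board 220 x 220 x 12 mm fixed to the table, on which the brown heads stand at the start, in four places 100 mm apart; origin at its underside's centre
- tray_in (a point): centre of the inner floor (6 mm above the table) of a blue tray fixed to the table: 170 (its x) by 150 mm (its y) outside, 22 mm high, walls 6 mm thick
- lamp_switch (a joint): lamp switch lever: 0 = off, leaning towards its block's -x side, 1.0 rad = fully on, leaning the same amount (0.5 rad) to its +x side; light friction (under 2 N at the ball), stays where it is left
- lamp_switch_tip (a point): centre of the red ball, 26 mm across, at the end of the lamp switch lever. The lever is 80 mm long from a pivot 22 mm above the table, so the ball's centre moves on an arc of radius 80 mm: 92 mm above the table when off or fully on, 102 mm at mid-way, 77 mm of travel. Its block is 70 x 50 x 25 mm and fixed
- lamp_switch_base: the switch's block, origin at its underside's centre, below the lever's pivot; the lever swings in its x-z plane, from -x (off) to +x (on)
- glue_jar: bystander: glue jar with a red cap, 64 mm across, 90 mm tall, loose; leave it alone
- foam_block: bystander: white foam block, 80 x 130 x 50 mm, loose; leave it alone
- paint_brush: bystander: paint brush, 200 mm long, lying on the table; leave it alone

How it is judged:
By the outcome, as a careful person would: the job done as asked, in the order asked, and still so for the second after the job is handed in, with the robot touching nothing.
Of head1, head2, head3, head4 only 2 to 4 are there at a start; the rules pass over those that are not, and their reading is None.
At some moment in a run one of head1, head2, head3, head4, dry_head may be knocked a few centimetres aside while the robot is not near it.
It also fails if it takes over 210 s, if anything falls off the work surface, if the arm or the gripper's body presses on something with over 40 N, if the wrist force passes 120 N, or if a joint passes its speed limit or range.

### The arm

A 6-joint arm with a two-finger parallel gripper is mounted at the origin on the work surface. World frame = base frame: x ahead of the robot, y to its left, z up, the work surface at z = 0. Lengths are in m, angles in rad, forces in N, time in s.
With the tool pointing down it reaches from about 0.3 to 0.875 m from the base axis. Payload 6.4 kg.
Tool frame: the origin (TCP) lies between the finger pads; the fingertips stand 22 mm ahead of it and the grasp point (between the pads) lies 3 mm ahead of it; y points along the fingers, x is the direction in which the jaws open and shut, and the axes are right-handed (so a half turn about y gives the same grasp; the last joint's range is limited). The gripper opens to 88 mm and grips with 3 to 60 N. Pads are 18 mm wide; open, the fingers measure 123 mm over their backs; the gripper's body (75 mm by 187 mm) begins 45 mm behind the grasp point.
Start: joints at [-1.393, 0.181, 1.607, -0, 1.354, -0.206], TCP at [0.215, -0.533, 0.261] pointing down, gripper open.
Joint ranges: [-2.99, 2.99], [-0.89, 2.07], [0.3, 2.58], [-1.14, 4.28], [0, 2.63], [-3.12, 3.12]. Speed limits (rad/s): [2.57, 2.57, 3.01, 3.14, 3.14, 3.14].

### API

Orientations are given as a unit quaternion [x, y, z, w].
In Python, from station import r gives the robot as it stands.
- The arm moves only by the tool servo_tool, never from a script. Its argument "plan" is a list of rows, each a list of 7 numbers: the shift along the tool's x, y, z in m, then the turn, a rotation vector about the tool's x, y, z in rad, then the gripper command: -1 is fully open, 1 is shut, values between are in proportion. In form: [[x, y, z, wx, wy, wz, hand], ...]. A call has 1 to 8 rows; each row shifts and turns the commanded pose from where the row before left it, along the tool's axes as they then stand; what a row does not reach is not made up. A row lasts 1/8 s, in which the tool goes at most 62.5 mm and 10.7 degrees, less where a joint would pass 70% of its speed; a pose out of reach is approached as far as the arm can. A call with a gripper value outside its range is refused whole. The fingers move at their own pace and stop on an object; "squeeze" is the grip in N (left out, the last holds). Time passes only in rows, so rows that do not move let the fingers close. It gives the time, the measured TCP pose, the force and the opening at its end, in the units of the state.
- r.observe(): the state, without advancing time (a new reading comes with each control period).
- r.camera(name): name is "side" or "top" or "wrist"; returns a dict with "image" (420x560x3 uint8, red, green, blue), "intrinsics" (3x3 intrinsics, pixels), "k1" (the pictures are not rectified: a ray, as slopes to the right and down, at radius r is drawn at 1 + k1 r^2 times it, then the intrinsics apply), "position" and "orientation" of the camera in the world. Camera axes: x right, y up, looking along -z (the intrinsics and any distortion apply to the point x, -y, -z); pixel columns grow to the right and rows downward; lengths in m; the calibration is good to about 2 mm. A picture is of the moment at which its call begins. There is no depth.
- r.sign_off(): hands the job in, once; it reports no verdict.
Trained networks look in a picture, given as the dict that the camera call returned (one of the last four; its "shot" number tells which), for a name from the list of things; names that differ only in an ending like _2 or _b are one class to them, and where a whole thing is asked for, a point or a joint stands for the part that bears it (a point fixed in the world has none). Each returns a list of dicts, best first, with "p" (0 to 1); they miss things now and then, are a little off and sometimes report something else, mostly with a low value. They report only what shows in the picture. A call takes as long as a camera call.
- r.search_frame(picture, thing): "box" ([left, top, right, bottom] in pixels, round what is visible of it).
- r.mark_of(picture, thing): "centre" ([column, row] in pixels: a listed point, or the origin of a listed thing).
The state is a dict: "time": time; "joint_positions": joint angles; "qd": joint speeds; "joint_torque": joint torques, N m; "tool_pos": TCP position; "orientation": TCP orientation; "force": force on the tool from outside, world axes, zero at the start; "moment": the same for the moment, N m; "finger_gap": opening from 0.0 (shut) to 1.0 (fully open).
Only numpy, scipy, OpenCV 4.12 (cv2) and the standard library are available. Lean on these libraries where they do the work, as an engineer would, in place of code of your own. Each camera call takes 0.05 s, during which the arm holds its last target. There are 200 camera calls.

## Working session

There is one attempt and no reset: what is moved stays moved. The work goes in short steps, Python scripts to look and compute and a tool call to move; the robot and the scene stay as the last step left them, time stands still between calls to the robot, and variables do not carry over. Pictures are saved under pics/ and viewed, about 12 in all and at most 16, crops included, and the job is handed in when it is done.

Besides the shell and the picture viewer there is one more tool, called after "Request:" in YAML: its name, and indented under it one key for each argument. servo_tool: Moves the arm, as the interface text tells. Its arguments: {"type":"object","properties":{"plan":{"type":"array","items":{"type":"array","items":{"type":"number"}}},"squeeze":{"type":"number"}},"required":["plan"]}

```bash
ls; mkdir -p pics; cat > h.py <<'E'
import numpy as np, cv2
from scipy.spatial.transform import Rotation as R
from station import r
def ray(c,px):
    K=np.array(c["intrinsics"]); k1=c["k1"]
    d=np.array([(px[0]-K[0,2])/K[0,0],(px[1]-K[1,2])/K[1,1]])
    u=d.copy()
    for _ in range(20): u=d/(1+k1*(u@u))
    v=R.from_quat(c["orientation"]).apply([u[0],-u[1],-1]); return np.array(c["position"]),v
def at(c,px,z):
    p,v=ray(c,px); return p+v*(z-p[2])/v[2]
def proj(c,P):
    K=np.array(c["intrinsics"]); q=R.from_quat(c["orientation"]).inv().apply(np.array(P)-c["position"])
    u=np.array([q[0],-q[1]])/-q[2]; u=u*(1+c["k1"]*(u@u)); return [K[0,0]*u[0]+K[0,2],K[1,1]*u[1]+K[1,2]]
def tri(a,pa,b,pb):
    p,v=ray(a,pa);q,w=ray(b,pb);v/=np.linalg.norm(v);w/=np.linalg.norm(w)
    s=np.linalg.lstsq(np.c_[v,-w],q-p,rcond=None)[0]; x,y=p+s[0]*v,q+s[1]*w; return (x+y)/2,np.linalg.norm(x-y)
def save(c,n): cv2.imwrite("pics/"+n,c["image"][:,:,::-1])
E
python3 - <<'E'
from h import *
np.set_printoptions(precision=3,suppress=True)
Z=dict(axis=.06,handle=.126,pad1=.06,head1_mid=.053,dry_head_mid=.101,rack=0,tray_in=.006,lamp_switch_tip=.092,lamp_switch_base=0,glue_jar=.045,foam_block=.025,paint_brush=.005)
for n in ["top","side"]:
    c=r.camera(n); save(c,n+"0.png"); print(n,c["position"],R.from_quat(c["orientation"]).as_matrix()[:,2])
    for t,z in Z.items():
        for d in r.mark_of(c,t)[:5]:
            if d["p"]>.2: print(t,round(d["p"],2),np.round(d["centre"]),at(c,d["centre"],z))
o=r.observe();print(o)
E
```

```text
pics
top [0.417 0.036 1.042] [-0.095  0.03   0.995]
axis 0.8 [295. 190.] [ 0.56  -0.016  0.06 ]
handle 0.82 [251. 206.] [0.512 0.095 0.126]
pad1 0.82 [310. 228.] [ 0.461 -0.053  0.06 ]
pad1 0.81 [286. 160.] [0.637 0.007 0.06 ]
pad1 0.65 [335. 199.] [ 0.533 -0.119  0.06 ]
head1_mid 0.66 [179. 226.] [0.472 0.283 0.053]
head1_mid 0.4 [390. 173.] [ 0.6   -0.268  0.053]
dry_head_mid 0.96 [288. 191.] [0.551 0.003 0.101]
rack 0.93 [162. 210.] [0.519 0.342 0.   ]
rack 0.38 [173. 186.] [0.585 0.313 0.   ]
tray_in 0.62 [411. 232.] [ 0.446 -0.333  0.006]
lamp_switch_tip 0.59 [397. 179.] [ 0.577 -0.272  0.092]
lamp_switch_base 0.58 [393. 174.] [ 0.608 -0.292  0.   ]
glue_jar 0.57 [231. 121.] [0.75  0.15  0.045]
glue_jar 0.25 [335. 199.] [ 0.535 -0.122  0.045]
foam_block 0.86 [172. 137.] [0.713 0.311 0.025]
foam_block 0.49 [231. 119.] [0.761 0.151 0.025]
paint_brush 0.76 [419. 295.] [ 0.275 -0.346  0.005]
paint_brush 0.5 [180. 227.] [0.471 0.293 0.005]
side [-0.03   0.588  0.834] [-0.527  0.527  0.666]
axis 0.61 [287. 212.] [ 0.563 -0.019  0.06 ]
handle 0.92 [269. 225.] [0.513 0.093 0.126]
pad1 0
[... 367 characters left out ...]
tch_tip 0.64 [153. 264.] [0.637 0.347 0.092]
lamp_switch_tip 0.55 [344. 159.] [ 0.582 -0.285  0.092]
lamp_switch_base 0.81 [335. 180.] [ 0.606 -0.283 -0.   ]
glue_jar 0.67 [190. 221.] [0.739 0.179 0.045]
foam_block 0.79 [151. 260.] [0.712 0.322 0.025]
{'time': 1.3, 'joint_positions': array([-1.393,  0.181,  1.607, -0.   ,  1.354, -0.206]), 'qd': array([-0.001, -0.001,  0.001,  0.   ,  0.   , -0.   ]), 'joint_torque': array([  0.002, -43.383, -34.217,   0.071,   0.031,   0.   ]), 'tool_pos': array([ 0.215, -0.533,  0.261]), 'orientation': array([ 0.586, -0.395,  0.395, -0.586]), 'force': array([0.315, 0.06 , 0.344]), 'moment': array([-0.035,  0.034,  0.017]), 'finger_gap': 0.9996329173999332}
```

View pics/top0.png

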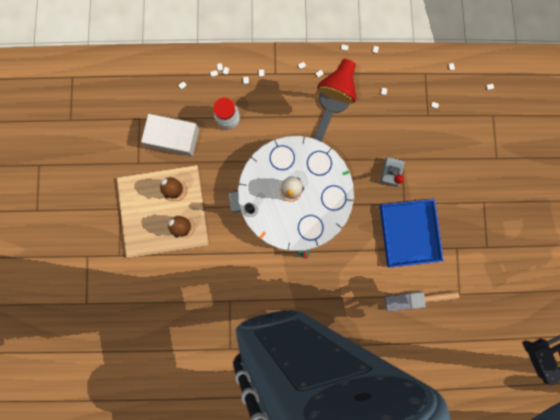

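View pics/side0.png

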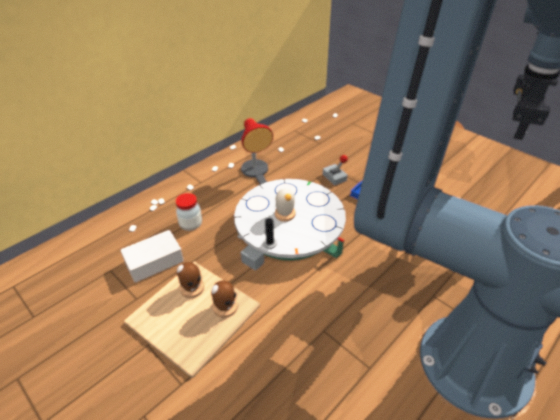

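```bash
python3 - <<'E'
from h import *
o=r.observe();print(R.from_quat(o["orientation"]).as_matrix().round(3))
c=r.camera("wrist");print(c["position"],R.from_quat(c["orientation"]).as_matrix().round(3),c["intrinsics"])
E
```

```text
[[ 0.374  0.     0.927]
 [-0.927 -0.     0.374]
 [ 0.    -1.    -0.   ]]
[ 0.28424633 -0.50633725  0.38408445] [[ 0.374  0.888  0.266]
 [-0.928  0.358  0.107]
 [-0.    -0.287  0.958]] [[306.75244629   0.         277.87151985]
 [  0.         306.75244629 204.87902129]
 [  0.           0.           1.        ]]
```

```bash
cat >> h.py <<'E'
from scipy.optimize import least_squares
def disc(c):
    im=cv2.cvtColor(c["image"],cv2.COLOR_RGB2HSV); m=((im[...,1]<60)&(im[...,2]>110)).astype(np.uint8)
    cx,cy=map(int,proj(c,[.56,-.016,.06])); k=np.zeros_like(m); s=int(.2*c["intrinsics"][0][0]/np.linalg.norm(np.array(c["position"])-[.56,-.016,.06]))
    cv2.circle(k,(cx,cy),s,1,-1); m=cv2.morphologyEx(m*k,cv2.MORPH_CLOSE,np.ones((5,5)))
    cs,_=cv2.findContours(m,cv2.RETR_EXTERNAL,cv2.CHAIN_APPROX_NONE); q=max(cs,key=cv2.contourArea)[:,0]
    P=np.array([at(c,p,.06)[:2] for p in q])
    f=least_squares(lambda x:np.hypot(*(P-x).T)-.15,[.56,-.016],loss="soft_l1",f_scale=.002)
    return f.x, np.median(abs(f.fun)), np.mean(np.hypot(*(P-f.x).T))
E
python3 - <<'E'
from h import *
np.set_printoptions(precision=3,suppress=True)
c=r.camera("top"); a,e,m=disc(c); print("axis",a,e,m)
def rel(px,z): 
    p=at(c,px,z)[:2]; d=p-a; return p,np.hypot(*d),np.degrees(np.arctan2(d[1],d[0]))
for d in r.mark_of(c,"pad1")[:6]: print("pad",rel(d["centre"],.06),d["p"])
for d in r.mark_of(c,"handle")[:2]: print("handle",rel(d["centre"],.126),d["p"])
im=c["image"].astype(int)
red=(im[...,0]>im[...,1]*2)&(im[...,0]>im[...,2]*2)&(im[...,0]>120)
gr=(im[...,1]>im[...,0]*1.6)&(im[...,1]>70)&(im[...,1]>im[...,2]*1.2)
n,l,s,ce=cv2.connectedComponentsWithStats(red.astype(np.uint8))
for i in range(1,n):
    if s[i,4]>3: print("red",s[i],rel(ce[i],.06))
n,l,s,ce=cv2.connectedComponentsWithStats(gr.astype(np.uint8))
for i in range(1,n):
    if s[i,4]>3: print("gr",s[i],rel(ce[i],.06))
print(rel((263,235),.06),"orange")
for p in [(353,60),(322,95),(356,100),(340,105)]: print("lamp",at(c,p,.2),at(c,p,.12))
b=r.camera("side")
for t in ["lamp_switch_tip","lamp_switch_base","tray_in"]:
    print(t,[ (round(d["p"],2),d["centre"].round() if hasattr(d["centre"],"round") else d["centre"]) for d in r.mark_of(b,t)[:3]], [(round(d["p"],2),d["centre"]) for d in r.mark_of(c,t)[:3]])
I=cv2.resize(c["image"][120:270,110:450],None,fx=2.3,fy=2.3,interpolation=cv2.INTER_CUBIC); cv2.imwrite("pics/t1.png",I[:,:,::-1])
E
```

```text
axis [ 0.554 -0.017] 0.0011801751669648641 0.15029882327181765
pad (array([ 0.458, -0.054]), np.float64(0.10235399007152085), np.float64(-158.7137807113145)) 0.9
pad (array([ 0.536, -0.119]), np.float64(0.10350055603659922), np.float64(-99.72983798509712)) 0.74
pad (array([ 0.632, -0.082]), np.float64(0.1012967649186551), np.float64(-39.747717890992)) 0.73
pad (array([0.638, 0.008]), np.float64(0.08800922469241264), np.float64(16.108785580931972)) 0.72
pad (array([0.474, 0.279]), np.float64(0.306334380612651), np.float64(105.0756105661696)) 0.38
red [324  59  33  42 750] (array([ 0.858, -0.153]), np.float64(0.3335491384835453), np.float64(-24.089483933720206))
red [213  97  22  22 387] (array([0.781, 0.166]), np.float64(0.29199214853235655), np.float64(38.84777321215551))
red [397 174   7  10  50] (array([ 0.585, -0.292]), np.float64(0.27707976794966593), np.float64(-83.51739370095416))
red [304 252   2   6  12] (array([ 0.393, -0.036]), np.float64(0.1616996875921146), np.float64(-173.1428608940155))
gr [343 171   6   4  11] (array([ 0.603, -0.148]), np.float64(0.1402675899419455), np.float64(-69.57487303801118))
gr [299 252   3   3   8] (array([ 0.397, -0.024]), np.float64(0.1563551622191838), np.float64(-177.19678029541174))
(array([0.445, 0.068]), np.float64(0.13818109066476753), np.float64(141.9727139783702)) orange
lamp [ 0.84 -0.15  0.2 ] [ 0.88  -0.168  0.12 ]
lamp [ 0.756 -0.075  0.2  ] [ 0.788 -0.086  0.12 ]
lamp [ 0.744 -0.153  0.2  ] [ 0.775 -0.171  0.12 ]
lamp [ 0.732 -0.116  0.2  ] [ 0.762 -0.13   0.12 ]
lamp_switch_tip [(0.58, [341.6, 161.2])] [(0.56, [397.4, 177.2]), (0.39, [171.7, 188.4]), (0.39, [410.2, 232.4])]
lamp_switch_base [(0.95, [334.8, 181.6])] [(0.84, [394.2, 170.4]), (0.37, [248.6, 211.8])]
tray_in [] [(0.82, [407.9, 235.5])]
```

View pics/t1.png

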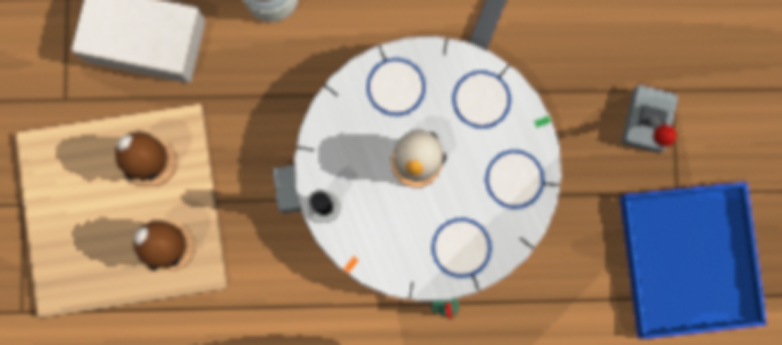

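```bash
cat >> h.py <<'E'
def Rt(yaw):
    c,s=np.cos(yaw),np.sin(yaw); return np.c_[[c,s,0],[0,0,-1],[-s,c,0]]
def yawnow(o): M=R.from_quat(o["orientation"]).as_matrix(); return np.arctan2(M[1,0],M[0,0])
def plan(pts,hand=-1,step=.06,start=None):
    """pts: list of (x,y,z,yawdeg[,nrows])"""
    o=r.observe(); p,y=(np.array(o["tool_pos"]),yawnow(o)) if start is None else (np.array(start[:3]),np.radians(start[3]))
    if start is None: print("at",p.round(4),round(np.degrees(y),1))
    rows=[]
    for t in pts:
        q=np.array(t[:3]); dy=np.radians(t[3])-y; d=q-p
        n=int(t[4]) if len(t)>4 else max(int(np.ceil(np.linalg.norm(d)/step)),int(np.ceil(abs(dy)/.18)),1)
        for i in range(n):
            v=Rt(y).T@(d/n); rows.append([round(float(x),4) for x in v]+[0,round(float(-dy/n),3),0,hand]); y+=dy/n
        p=q
    for i in range(0,len(rows),8): print(str(rows[i:i+8]).replace(" ",""))
E
python3 -c "
from h import *
plan([(.507,.097,.235,45)],-0.2)"
```

```text
at [ 0.2153 -0.5332  0.2607] -68.0
[[-0.0396,0.0021,0.0422,0,-0.164,0,-0.2],[-0.0322,0.0021,0.0481,0,-0.164,0,-0.2],[-0.0238,0.0021,0.0527,0,-0.164,0,-0.2],[-0.0149,0.0021,0.0559,0,-0.164,0,-0.2],[-0.0055,0.0021,0.0576,0,-0.164,0,-0.2],[0.004,0.0021,0.0577,0,-0.164,0,-0.2],[0.0133,0.0021,0.0563,0,-0.164,0,-0.2],[0.0224,0.0021,0.0534,0,-0.164,0,-0.2]]
[[0.0308,0.0021,0.049,0,-0.164,0,-0.2],[0.0384,0.0021,0.0433,0,-0.164,0,-0.2],[0.045,0.0021,0.0364,0,-0.164,0,-0.2],[0.0503,0.0021,0.0286,0,-0.164,0,-0.2]]
```

Request:
servo_tool:
  plan:
    - [-0.04,0.002,0.042,0,-0.164,0,-0.2]
    - [-0.032,0.002,0.048,0,-0.164,0,-0.2]
    - [-0.024,0.002,0.053,0,-0.164,0,-0.2]
    - [-0.015,0.002,0.056,0,-0.164,0,-0.2]
    - [-0.005,0.002,0.058,0,-0.164,0,-0.2]
    - [0.004,0.002,0.058,0,-0.164,0,-0.2]
    - [0.013,0.002,0.056,0,-0.164,0,-0.2]
    - [0.022,0.002,0.053,0,-0.164,0,-0.2]

```text
time: 2.85
tool_pos: [0.4107, -0.1114, 0.2451]
orientation: [0.706, 0.046, -0.046, -0.705]
force: [1.0, -0.9, 0.3]
finger_gap: 0.599
```

Request:
servo_tool:
  plan:
    - [0.031,0.002,0.049,0,-0.164,0,-0.2]
    - [0.038,0.002,0.043,0,-0.164,0,-0.2]
    - [0.045,0.002,0.036,0,-0.164,0,-0.2]
    - [0.05,0.002,0.029,0,-0.164,0,-0.2]
    - [0,0,0,0,0,0,-0.2]

```text
time: 3.48
tool_pos: [0.5081, 0.0994, 0.2365]
orientation: [-0.653, -0.271, 0.271, 0.653]
force: [0.7, -0.0, -0.3]
finger_gap: 0.604
```

```bash
python3 - <<'E'
from h import *
np.set_printoptions(precision=3,suppress=True)
c=r.camera("wrist");print(c["position"]); save(c,"w1.png"); o=r.observe(); print(o["tool_pos"],np.degrees(yawnow(o)),o["force"],o["finger_gap"])
for t,z in dict(handle=.126,axis=.06,pad1=.06,dry_head_mid=.101,head1_mid=.053).items():
  for d in r.mark_of(c,t)[:4]:
    if d["p"]>.3: print(t,round(d["p"],2),np.round(d["centre"]),at(c,d["centre"],z))
print(proj(c,o["tool_pos"]))
E
```

```text
[0.456 0.151 0.36 ]
[0.508 0.098 0.236] 44.921804717475794 [-0.402 -0.478  0.26 ] 0.603389248640707
handle 0.96 [280. 211.] [0.51  0.099 0.126]
handle 0.43 [242. 309.] [0.552 0.01  0.126]
pad1 0.91 [310. 319.] [0.644 0.017 0.06 ]
pad1 0.75 [155. 256.] [ 0.466 -0.048  0.06 ]
pad1 0.66 [245. 359.] [ 0.631 -0.081  0.06 ]
dry_head_mid 0.96 [240. 308.] [ 0.56  -0.005  0.101]
head1_mid 0.77 [390.  27.] [0.473 0.278 0.053]
[np.float64(275.360484134756), np.float64(282.74786553045345)]
```

View pics/w1.png

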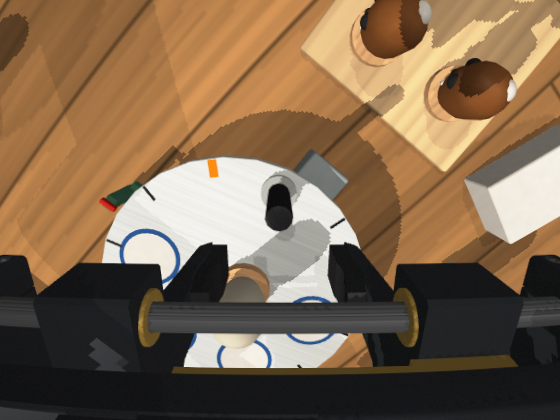

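```bash
python3 - <<'E'
from h import *
np.set_printoptions(precision=3,suppress=True)
c=r.camera("wrist");b=r.camera("top")
a=np.array([.556,-.015])
for p,q in [((108,204),(305,255)),((132,193),(301,253))]:
    x,e=tri(c,p,b,q); d=x[:2]-a; print(x,e,np.degrees(np.arctan2(d[1],d[0])),np.hypot(*d))
for n,p in [("orange",(213,169)),("tick",(149,193)),("tick2",(113,243))]:
    x=at(c,p,.06); d=x[:2]-a; print(n,x,np.degrees(np.arctan2(d[1],d[0])),np.hypot(*d))
print(disc(c))
plan([(.510,.099,.129,45)],-.2)
E
```

```text
[ 0.392 -0.037  0.066] 0.0010894325327685775 -172.31036964777758 0.16500482424455584
[ 0.397 -0.03   0.029] 0.0013012899041102693 -174.78422146007787 0.1595751162781099
orange [0.447 0.064 0.06 ] 144.13241944116643 0.13471129688368483
tick [ 0.416 -0.001  0.06 ] 174.23256607334264 0.14083638168450582
tick2 [ 0.421 -0.074  0.06 ] -156.39463051681466 0.14684955294921295
(array([ 0.554, -0.022]), np.float64(0.02704721291161133), np.float64(0.11029785573303014))
at [0.507 0.095 0.237] 44.6
[[0.0023,0.054,0.0006,0,-0.003,0,-0.2],[0.0023,0.054,0.0006,0,-0.003,0,-0.2]]
```

Request:
servo_tool:
  plan:
    - [0.002,0.054,0,0,0,0,-0.2]
    - [0.002,0.053,0,0,0,0,-0.2]
    - [0,0,0,0,0,0,0.7]
    - [0,0,0,0,0,0,0.7]
    - [0,0,0,0,0,0,0.7]
  squeeze: 15

```text
time: 4.5
tool_pos: [0.5123, 0.0987, 0.1324]
orientation: [0.655, 0.271, -0.268, -0.653]
force: [-3.1, -4.8, 2.2]
finger_gap: 0.282
```

```bash
cat >> h.py <<'E'
def arc(ax,a0,a1,z,yaw,n,rad=.125,hand=.7):
    "constant-yaw arc of handle, degrees"
    A=np.radians(np.linspace(a0,a1,n+1)); pts=[(ax[0]+rad*np.cos(t),ax[1]+rad*np.sin(t),z,yaw,1) for t in A]
    plan(pts[1:],hand,start=pts[0])
E
python3 - <<'E'
from h import *
o=r.observe(); print(o["tool_pos"],o["force"],o["finger_gap"],np.degrees(yawnow(o)))
c=r.camera("top"); print(disc(c))
a=np.array([.5555,-.016]); d=np.array(o["tool_pos"])[:2]-a; print(np.degrees(np.arctan2(d[1],d[0])),np.hypot(*d))
arc(a,113,8,.129,45,13)
E
```

```text
[0.51225847 0.09866051 0.13243718] [-3.13857286 -4.75146046  2.23885293] 0.2824324633384866 44.73768028660831
(array([ 0.55370909, -0.01982553]), np.float64(0.002854321389000103), np.float64(0.1294566950092125))
110.66279536705349 0.12254331393743206
[[0.0158,0.0,-0.0077,0,-0.0,0,0.7],[0.0146,0.0,-0.0099,0,-0.0,0,0.7],[0.013,0.0,-0.0118,0,-0.0,0,0.7],[0.0113,0.0,-0.0135,0,-0.0,0,0.7],[0.0092,0.0,-0.015,0,-0.0,0,0.7],[0.007,0.0,-0.0161,0,-0.0,0,0.7],[0.0047,0.0,-0.017,0,-0.0,0,0.7],[0.0023,0.0,-0.0175,0,-0.0,0,0.7]]
[[-0.0002,0.0,-0.0176,0,-0.0,0,0.7],[-0.0027,0.0,-0.0174,0,-0.0,0,0.7],[-0.0051,0.0,-0.0169,0,-0.0,0,0.7],[-0.0074,0.0,-0.016,0,-0.0,0,0.7],[-0.0096,0.0,-0.0148,0,-0.0,0,0.7]]
```

Request:
servo_tool:
  plan:
    - [0.016,0,-0.008,0,0,0,0.7]
    - [0.015,0,-0.01,0,0,0,0.7]
    - [0.013,0,-0.012,0,0,0,0.7]
    - [0.011,0,-0.0135,0,0,0,0.7]
    - [0.009,0,-0.015,0,0,0,0.7]
    - [0.007,0,-0.016,0,0,0,0.7]
    - [0.005,0,-0.017,0,0,0,0.7]
    - [0.002,0,-0.0175,0,0,0,0.7]

```text
time: 5.55
tool_pos: [0.6406, 0.0725, 0.1315]
orientation: [0.655, 0.266, -0.272, -0.653]
force: [-21.9, -19.1, 15.0]
finger_gap: 0.228
```

```bash
python3 - <<'E'
from h import *
o=r.observe(); print(o["tool_pos"],o["force"],o["finger_gap"])
a=np.array([.5555,-.016]); d=np.array(o["tool_pos"])[:2]-a; t=np.degrees(np.arctan2(d[1],d[0]));print(t,np.hypot(*d))
arc(a,t,8,.129,45,5)
E
```

```text
[0.64064109 0.0724562  0.13146855] [-21.89771751 -19.08401712  15.01597932] 0.2281747989987271
46.094019127033754 0.12277420600070788
[[-0.0008,0.0,-0.0166,0,-0.0,0,0.7],[-0.003,0.0,-0.0163,0,-0.0,0,0.7],[-0.0051,0.0,-0.0158,0,-0.0,0,0.7],[-0.0072,0.0,-0.015,0,-0.0,0,0.7],[-0.0091,0.0,-0.0139,0,-0.0,0,0.7]]
```

Request:
servo_tool:
  plan:
    - [-0.004,0.001,-0.017,0,0,0,0.7]
    - [-0.005,0.001,-0.0165,0,0,0,0.7]
    - [-0.005,0,-0.016,0,0,0,0.7]
    - [-0.007,0,-0.015,0,0,0,0.7]
    - [-0.009,0,-0.014,0,0,0,0.7]

```text
time: 6.18
tool_pos: [0.6717, -0.0011, 0.1279]
orientation: [-0.652, -0.265, 0.273, 0.656]
force: [-6.5, 1.1, 0.2]
finger_gap: 0.148
```

Request:
servo_tool:
  plan:
    - [0,0,0,0,0,0,-0.2]
    - [0,0,0,0,0,0,-0.2]
    - [0,-0.055,0,0,0,0,-0.2]
    - [0,-0.06,0,0,0,0,-0.2]
    - [0,-0.03,0,0,0,0,-0.6]

```text
time: 6.8
tool_pos: [0.6784, 0.0002, 0.2784]
orientation: [0.655, 0.272, -0.267, -0.652]
force: [0.5, -0.3, 0.4]
finger_gap: 0.689
```

```bash
cat > look.py <<'E'
from h import *
import sys
np.set_printoptions(precision=3,suppress=True)
def look(name,things,hs={}):
    c=r.camera(name)
    for t,z in things.items():
        for d in r.mark_of(c,t)[:5]:
            if d["p"]>.35: print(name,t,round(d["p"],2),np.round(d["centre"]),at(c,d["centre"],z))
    return c
E
python3 - <<'E'
from look import *
o=r.observe(); print(o["tool_pos"],o["force"],o["finger_gap"])
T=dict(handle=.126,axis=.06,pad1=.06,dry_head_mid=.101,head1_mid=.053)
c=look("wrist",T); b=look("top",T);print(disc(b)); save(b,"top2.png")
I=np.vstack([cv2.resize(c["image"],(560,420)),cv2.resize(b["image"][110:280,110:450],(560,280))])[:, :]
I=np.hstack([c["image"][:, :],cv2.resize(b["image"][130:270,200:400],(600,420))]); I=cv2.resize(I,(800,290),interpolation=cv2.INTER_AREA)
cv2.imwrite("pics/m2.png",I[:,:,::-1])
E
```

```text
[0.678 0.    0.278] [ 0.512 -0.348  0.394] 0.6888651559116515
wrist handle 0.74 [244. 223.] [ 0.675 -0.043  0.126]
wrist axis 0.74 [116. 166.] [ 0.536 -0.119  0.06 ]
wrist axis 0.61 [181. 111.] [ 0.552 -0.019  0.06 ]
wrist pad1 0.96 [100.  75.] [ 0.464 -0.051  0.06 ]
wrist pad1 0.88 [172.  19.] [0.485 0.043 0.06 ]
wrist pad1 0.8 [259.  55.] [0.573 0.08  0.06 ]
wrist pad1 0.79 [118. 165.] [ 0.537 -0.115  0.06 ]
wrist pad1 0.42 [182. 112.] [ 0.553 -0.019  0.06 ]
wrist dry_head_mid 0.91 [173. 130.] [ 0.567 -0.03   0.101]
top pad1 0.98 [312. 227.] [ 0.462 -0.057  0.06 ]
top pad1 0.81 [337. 200.] [ 0.531 -0.123  0.06 ]
top head1_mid 0.62 [181. 226.] [0.472 0.278 0.053]
(array([ 0.556, -0.015]), np.float64(0.015365032026970926), np.float64(0.14248723093843862))
```

View pics/m2.png

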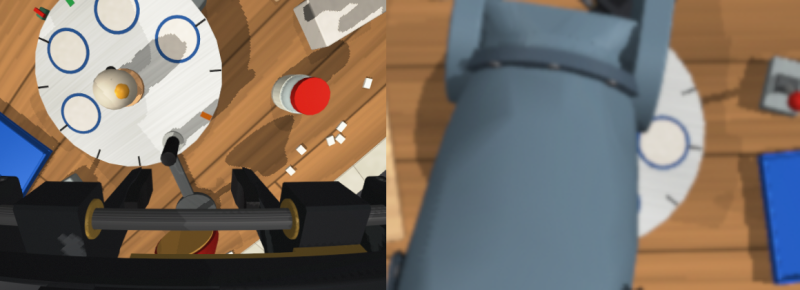

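```bash
cat > meas.py <<'E'
from look import *
def meas(name,ax=None):
    c=r.camera(name); im=cv2.cvtColor(c["image"],cv2.COLOR_RGB2HSV); H,S,V=im[...,0],im[...,1],im[...,2]
    L=[]
    for d in r.mark_of(c,"pad1")[:6]:
        if d["p"]>.4: L.append(at(c,d["centre"],.06)[:2])
    a=np.array(ax if ax is not None else [.5555,-.016])
    for n,m in dict(red=((H<6)|(H>174))&(S>150)&(V>60),green=(H>45)&(H<85)&(S>80)&(V>40),orange=(H>6)&(H<16)&(S>190)&(V>150)).items():
        k,l,s,ce=cv2.connectedComponentsWithStats(m.astype(np.uint8))
        for i in range(1,k):
            if s[i,4]<4: continue
            for z in ((.06,.066) if n=="red" else (.06,)):
                d=at(c,ce[i],z)[:2]-a
                if .115<np.hypot(*d)<.18: print(n,z,s[i],ce[i].round(),"ang",np.degrees(np.arctan2(d[1],d[0])).round(1),np.hypot(*d).round(4))
    for p in L:
        d=p-a; 
        if .08<np.hypot(*d)<.12: print("pad",p,np.degrees(np.arctan2(d[1],d[0])).round(1),np.hypot(*d).round(4))
    return c
E
python3 - <<'E'
from meas import *
c=meas("wrist"); I=cv2.resize(c["image"][:160,:350],None,fx=2.2,fy=2.2,interpolation=cv2.INTER_CUBIC); cv2.imwrite("pics/p3.png",I[:,:,::-1])
E
```

```text
red 0.06 [ 50  13  18  15 116] [58. 20.] ang -172.3 0.1622
red 0.066 [ 50  13  18  15 116] [58. 20.] ang -172.6 0.1579
green 0.06 [95  0 14 11 93] [102.   4.] ang 171.0 0.1359
green 0.06 [ 54  13  18  18 114] [64. 20.] ang -173.4 0.157
orange 0.06 [294 165  16  12 103] [301. 171.] ang 18.0 0.1366
pad [0.482 0.045] 140.3 0.0949
pad [ 0.463 -0.05 ] -159.7 0.0982
pad [ 0.54  -0.114] -99.1 0.0997
pad [0.574 0.079] 79.0 0.0971
```

View pics/p3.png

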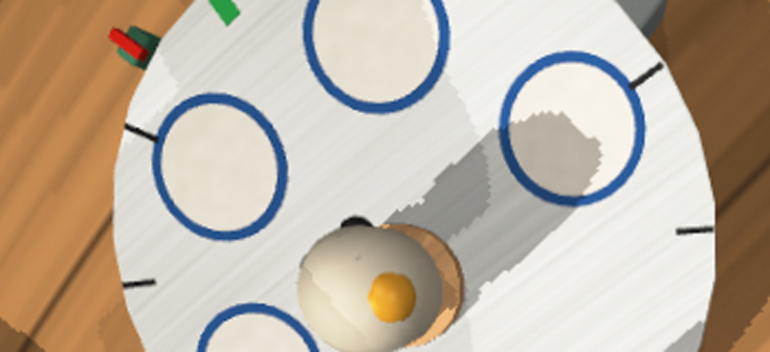

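```bash
python3 - <<'E'
from h import *
plan([(.677,-.038,.235,65),(.677,-.038,.129,65)],-.2)
arc([.5555,-.016],-10,8,.129,65,4)
E
```

```text
at [ 6.764e-01 -5.000e-04  2.722e-01] 44.7
[[-0.013,0.0186,-0.0135,0,-0.177,0,-0.2],[-0.0152,0.0186,-0.011,0,-0.177,0,-0.2],[0.0,0.053,0.0,0,-0.0,0,-0.2],[0.0,0.053,0.0,0,-0.0,0,-0.2]]
[[0.0094,0.0,0.0029,0,-0.0,0,0.7],[0.0091,0.0,0.0036,0,-0.0,0,0.7],[0.0088,0.0,0.0043,0,-0.0,0,0.7],[0.0084,0.0,0.005,0,-0.0,0,0.7]]
```

Request:
servo_tool:
  plan:
    - [-0.014,0.021,-0.0135,0,-0.177,0,-0.2]
    - [-0.0155,0.021,-0.011,0,-0.177,0,-0.2]
    - [0,0.05,0,0,0,0,-0.2]
    - [0,0.053,0,0,0,0,-0.2]
    - [0,0,0,0,0,0,0.7]
    - [0,0,0,0,0,0,0.7]
    - [0,0,0,0,0,0,0.7]
  squeeze: 15

```text
time: 8.38
tool_pos: [0.678, -0.0394, 0.1311]
orientation: [0.598, 0.381, -0.379, -0.595]
force: [0.0, -0.5, 0.0]
finger_gap: 0.281
```

Request:
servo_tool:
  plan:
    - [0,0,0,0,0,0,0.7]

```text
time: 8.5
tool_pos: [0.6779, -0.0392, 0.1309]
orientation: [0.597, 0.381, -0.379, -0.595]
force: [-0.2, 0.6, 6.3]
finger_gap: 0.244
```

Request:
servo_tool:
  plan:
    - [0.0095,0,0.003,0,0,0,0.7]
    - [0.009,0,0.0035,0,0,0,0.7]
    - [0.009,0,0.0043,0,0,0,0.7]
    - [0.008,0,0.005,0,0,0,0.7]
    - [0,0,0,0,0,0,0.7]

```text
time: 9.12
tool_pos: [0.6785, 0.0002, 0.1307]
orientation: [0.597, 0.382, -0.379, -0.595]
force: [-0.3, -0.1, 5.7]
finger_gap: 0.242
```

```bash
python3 - <<'E'
from meas import *
o=r.observe(); print(o["tool_pos"],o["force"],o["finger_gap"])
c=meas("wrist")
E
```

```text
[0.679 0.    0.131] [-0.267 -0.133  5.72 ] 0.2417198151355018
orange 0.06 [351 152  28  23 336] [364. 163.] ang 38.0 0.136
pad [ 0.57  -0.116] -82.0 0.101
```

Request:
servo_tool:
  plan:
    - [0,0,0,0,0,0,-0.2]
    - [0,0,0,0,0,0,-0.2]
    - [0,-0.055,0,0,0,0,-0.2]
    - [0,-0.06,0,0,0,0,-0.2]
    - [0,-0.03,0,0,0,0,-1]

```text
time: 9.85
tool_pos: [0.678, -0.0001, 0.277]
orientation: [0.597, 0.381, -0.379, -0.595]
force: [0.5, 0.1, -0.5]
finger_gap: 0.688
```

```bash
python3 - <<'E'
from meas import *
c=meas("wrist"); o=r.observe()
for t,z in dict(dry_head_mid=.101,head1_mid=.053,tray_in=.006).items():
  for d in r.mark_of(c,t)[:3]: print(t,round(d["p"],2),np.round(d["centre"]),at(c,d["centre"],z))
print(o["tool_pos"],o["force"],o["finger_gap"],c["position"],disc(c))
E
```

```text
pad [ 0.479 -0.08 ] -139.9 0.0997
pad [0.537 0.077] 101.0 0.095
pad [ 0.568 -0.118] -83.3 0.103
dry_head_mid 0.97 [204.  93.] [ 0.566 -0.024  0.101]
[ 0.679 -0.     0.278] [-0.542  0.329 -0.212] 0.7758912622644515 [0.611 0.03  0.4  ] (array([ 0.554, -0.019]), np.float64(0.002200937525581495), np.float64(0.13519662917320233))
```

```bash
python3 - <<'E'
from h import *
plan([(.565,-.022,.23,65)],-1)
E
```

```text
at [6.760e-01 1.000e-04 2.708e-01] 65.0
[[-0.0223,0.0136,0.0304,0,0.0,0,-1],[-0.0223,0.0136,0.0304,0,0.0,0,-1],[-0.0223,0.0136,0.0304,0,0.0,0,-1]]
```

Request:
servo_tool:
  plan:
    - [-0.0223,0.0145,0.0304,0,0,0,-1]
    - [-0.0223,0.0145,0.0304,0,0,0,-1]
    - [-0.0223,0.0145,0.0304,0,0,0,-1]
    - [0,0,0,0,0,0,-1]

```text
time: 10.6
tool_pos: [0.5617, -0.0217, 0.225]
orientation: [-0.594, -0.378, 0.382, 0.599]
force: [0.3, -0.3, 0.2]
finger_gap: 1.005
```

```bash
python3 - <<'E'
from meas import *
for i in range(3): print(r.observe()["tool_pos"],r.observe()["time"])
c=meas("wrist"); save(c,"w4.png"); b=r.camera("side")
print(c["position"],r.observe()["tool_pos"])
m=[]
for k,z in ((c,.101),(b,.101)):
  d=r.mark_of(k,"dry_head_mid")[0]; m.append(d["centre"]); print(d["p"],np.round(d["centre"]),at(k,d["centre"],z), proj(c,[.565,-.022,.06]))
print(tri(c,m[0],b,m[1]))
E
```

```text
[ 0.562 -0.022  0.225] 10.6
[ 0.562 -0.022  0.225] 10.6
[ 0.562 -0.022  0.225] 10.6
red 0.06 [172  21  17  22 160] [180.  32.] ang -172.2 0.1628
red 0.066 [172  21  17  22 160] [180.  32.] ang -172.4 0.1606
green 0.06 [172  23  28  23 204] [186.  35.] ang -173.3 0.1578
green 0.06 [181  47  19  23 210] [190.  58.] ang -170.0 0.1405
orange 0.06 [390 239  18  12 114] [399. 245.] ang 37.7 0.1362
pad [ 0.478 -0.079] -140.9 0.0996
pad [ 0.57  -0.119] -81.8 0.1036
pad [0.54 0.08] 99.3 0.0972
pad [0.466 0.016] 160.6 0.0953
[0.496 0.008 0.349] [ 0.566 -0.022  0.229]Traceback (most recent call last):
  File "<stdin>", line 7, in <module>
IndexError: list index out of range
```

View pics/w4.png

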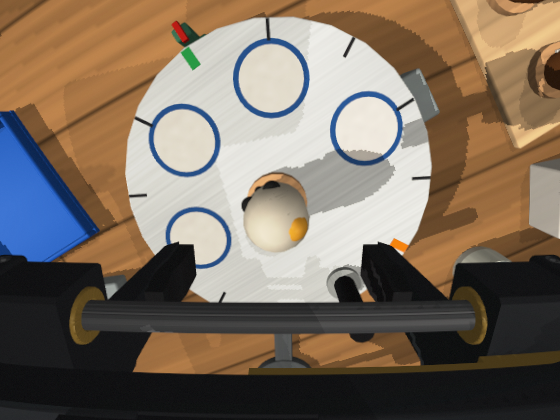

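```bash
python3 - <<'E'
from meas import *
c=r.camera("wrist")
print(r.observe()["tool_pos"],at(c,(277,203),.072),[ (d["p"],at(c,d["centre"],.101)) for d in r.mark_of(c,"dry_head_mid")[:1]])
print([at(c,p,.06) for p in ((271,79),(184,140),(198,237),(366,128))])
E
```

```text
[ 0.567 -0.022  0.229] [ 0.574 -0.027  0.072] []
[array([0.47 , 0.015, 0.06 ]), array([ 0.484, -0.082,  0.06 ]), array([ 0.576, -0.118,  0.06 ]), array([0.546, 0.078, 0.06 ])]
```

Request:
servo_tool:
  plan:
    - [-0.001,0.055,-0.007,0,0,0,-1]
    - [0,0.055,0,0,0,0,-1]
    - [0,0.007,0,0,0,0,-1]
    - [0,0,0,0,0,0,0.3]
    - [0,0,0,0,0,0,0.3]
    - [0,0,0,0,0,0,0.3]
    - [0,0,0,0,0,0,0.3]
  squeeze: 8

```text
time: 11.78
tool_pos: [0.5726, -0.0263, 0.1136]
orientation: [0.597, 0.381, -0.38, -0.596]
force: [-0.7, 0.4, 5.1]
finger_gap: 0.588
```

Request:
servo_tool:
  plan:
    - [0,-0.012,0,0,0,0,0.3]
    - [0,-0.05,0,0,0,0,0.3]
    - [0,-0.06,0,0,0,0,0.3]

```text
time: 12.15
tool_pos: [0.5708, -0.0258, 0.2349]
orientation: [-0.595, -0.379, 0.381, 0.597]
force: [0.5, 0.1, -1.3]
finger_gap: 0.589
```

```bash
python3 - <<'E'
from meas import *
T=dict(tray_in=.006)
b=look("top",T)
im=cv2.cvtColor(b["image"],cv2.COLOR_RGB2HSV); m=((im[...,0]>100)&(im[...,0]<125)&(im[...,1]>150)).astype(np.uint8)
k,l,s,ce=cv2.connectedComponentsWithStats(m); i=1+np.argmax(s[1:,4]); q=cv2.findContours((l==i).astype(np.uint8),0,1)[0][0]; rc=cv2.minAreaRect(q); print(rc, at(b,rc[0],.022),at(b,rc[0],.006))
box=cv2.boxPoints(rc); print([at(b,p,.022) for p in box])
plan([(.44,-.33,.23,65)],.3)
E
```

```text
top tray_in 0.75 [412. 234.] [ 0.441 -0.335  0.006]
((410.7846984863281, 232.2769317626953), (62.761573791503906, 55.0714225769043), 82.87498474121094) [ 0.444 -0.326  0.022] [ 0.445 -0.332  0.006]
[array([ 0.521, -0.245,  0.022]), array([ 0.537, -0.396,  0.022]), array([ 0.368, -0.408,  0.022]), array([ 0.354, -0.258,  0.022])]
at [ 0.576 -0.027  0.243] 65.0
[[-0.0553,0.0021,-0.0008,0,0.0,0,0.3],[-0.0553,0.0021,-0.0008,0,0.0,0,0.3],[-0.0553,0.0021,-0.0008,0,0.0,0,0.3],[-0.0553,0.0021,-0.0008,0,0.0,0,0.3],[-0.0553,0.0021,-0.0008,0,0.0,0,0.3],[-0.0553,0.0021,-0.0008,0,0.0,0,0.3]]
```

Request:
servo_tool:
  plan:
    - [-0.03,0,-0.001,0,0,0,0.3]
    - [-0.055,0,-0.002,0,0,0,0.3]
    - [-0.06,0,-0.002,0,0,0,0.3]
    - [-0.06,0,-0.002,0,0,0,0.3]
    - [-0.055,0,-0.002,0,0,0,0.3]
    - [-0.045,0,-0.002,0,0,0,0.3]
    - [-0.022,0,-0.001,0,0,0,0.3]
    - [0,0,0,0,0,0,0.3]

```text
time: 13.25
tool_pos: [0.4442, -0.3282, 0.2341]
orientation: [-0.596, -0.38, 0.379, 0.597]
force: [-0.2, -0.3, -1.9]
finger_gap: 0.587
```

Request:
servo_tool:
  plan:
    - [0,0.05,0,0,0,0,0.3]
    - [0,0.06,0,0,0,0,0.3]
    - [0,0.05,0,0,0,0,0.3]
    - [0,0.012,0,0,0,0,0.3]
    - [0,0,0,0,0,0,0.3]

```text
time: 13.88
tool_pos: [0.4454, -0.3268, 0.0627]
orientation: [-0.596, -0.381, 0.38, 0.596]
force: [0.4, -0.4, -0.9]
finger_gap: 0.585
```

Request:
servo_tool:
  plan:
    - [0,0.003,0,0,0,0,0.3]
    - [0,0,0,0,0,0,0.3]

```text
time: 14.12
tool_pos: [0.4456, -0.3284, 0.0609]
orientation: [0.597, 0.38, -0.38, -0.595]
force: [0.3, 0.1, -0.9]
finger_gap: 0.588
```

Request:
servo_tool:
  plan:
    - [0,0.0015,0,0,0,0,0.3]
    - [0,0,0,0,0,0,0.3]

```text
time: 14.38
tool_pos: [0.4453, -0.3284, 0.0588]
orientation: [0.597, 0.38, -0.38, -0.595]
force: [0.9, -0.3, 4.5]
finger_gap: 0.588
```

```bash
python3 - <<'E'
from h import *
plan([(.46,-.1,.22,85),(.478,.29,.22,100)],-1,start=(.445,-.328,.21,65))
E
```

```text
[[0.0532,-0.0025,0.0207,0,-0.087,0,-1],[0.0548,-0.0025,0.016,0,-0.087,0,-1],[0.056,-0.0025,0.0111,0,-0.087,0,-1],[0.0568,-0.0025,0.0062,0,-0.087,0,-1],[0.0557,0.0,0.0023,0,-0.037,0,-1],[0.0558,0.0,0.0002,0,-0.037,0,-1],[0.0557,0.0,-0.0019,0,-0.037,0,-1],[0.0556,0.0,-0.004,0,-0.037,0,-1]]
[[0.0554,0.0,-0.006,0,-0.037,0,-1],[0.0552,0.0,-0.0081,0,-0.037,0,-1],[0.0548,0.0,-0.0102,0,-0.037,0,-1]]
```

Request:
servo_tool:
  plan:
    - [0,0,0,0,0,0,-1]
    - [0,0,0,0,0,0,-1]
    - [0,0,0,0,0,0,-1]
    - [0,-0.04,0,0,0,0,-1]
    - [0,-0.06,0,0,0,0,-1]
    - [0,-0.055,0,0,0,0,-1]

```text
time: 15.12
tool_pos: [0.4445, -0.3274, 0.2143]
orientation: [-0.596, -0.38, 0.38, 0.596]
force: [0.6, -0.1, -0.6]
finger_gap: 0.998
```

Request:
servo_tool:
  plan:
    - [0.053,-0.0025,0.021,0,-0.087,0,-1]
    - [0.055,-0.0025,0.016,0,-0.087,0,-1]
    - [0.056,-0.0025,0.011,0,-0.087,0,-1]
    - [0.057,-0.0025,0.006,0,-0.087,0,-1]
    - [0.056,0,0.002,0,-0.037,0,-1]
    - [0.056,0,0,0,-0.037,0,-1]
    - [0.056,0,-0.002,0,-0.037,0,-1]
    - [0.056,0,-0.004,0,-0.037,0,-1]

```text
time: 16.12
tool_pos: [0.4707, 0.1264, 0.2228]
orientation: [0.485, 0.515, -0.515, -0.484]
force: [0.8, 0.0, -0.5]
finger_gap: 0.999
```

Request:
servo_tool:
  plan:
    - [0.055,0,-0.006,0,-0.037,0,-1]
    - [0.055,0,-0.008,0,-0.037,0,-1]
    - [0.055,0,-0.01,0,-0.037,0,-1]
    - [0,0,0,0,0,0,-1]

```text
time: 16.62
tool_pos: [0.478, 0.2944, 0.2224]
orientation: [0.454, 0.542, -0.542, -0.454]
force: [0.3, -1.2, 0.0]
finger_gap: 0.999
```

```bash
python3 - <<'E'
from meas import *
o=r.observe(); print(o["tool_pos"],np.degrees(yawnow(o)))
c=look("wrist",dict(head1_mid=.053,pad1=.06)); b=look("top",dict(dry_head_mid=.047,head1_mid=.053)); s=look("side",dict(head1_mid=.053,dry_head_mid=.047))
I=np.hstack([c["image"],b["image"]]); I=cv2.resize(I,(800,300),interpolation=cv2.INTER_AREA); cv2.imwrite("pics/m5.png",I[:,:,::-1])
E
```

```text
[0.478 0.294 0.222] 100.1047053136191
wrist pad1 0.85 [ 60. 213.] [0.537 0.079 0.06 ]
top dry_head_mid 0.69 [414. 235.] [ 0.436 -0.326  0.047]
top head1_mid 0.61 [169. 136.] [0.708 0.311 0.053]
top head1_mid 0.51 [180. 226.] [0.471 0.28  0.053]
side dry_head_mid 0.66 [390. 184.] [ 0.44  -0.332  0.047]
```

View pics/m5.png

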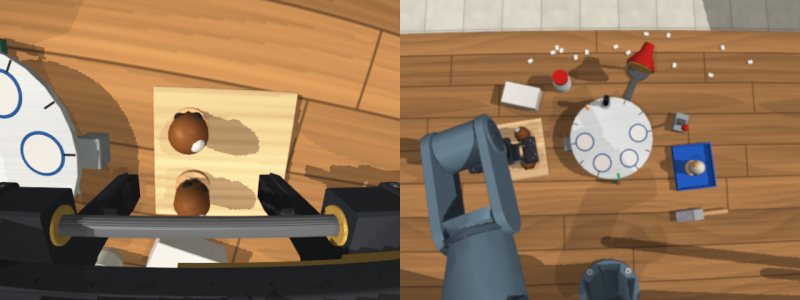

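```bash
cat >> meas.py <<'E'
def heads(c,z=.053,zr=0.024):
    im=cv2.cvtColor(c["image"],cv2.COLOR_RGB2HSV); m=((im[...,2]<140)&(im[...,2]>30)&(im[...,1]>140)&((im[...,0]<13))).astype(np.uint8)
    m=cv2.morphologyEx(m,cv2.MORPH_OPEN,np.ones((5,5)))
    k,l,s,ce=cv2.connectedComponentsWithStats(m)
    for i in range(1,k):
        if s[i,4]>400: print("blob",s[i],ce[i].round(),at(c,ce[i],z))
E
python3 - <<'E'
from meas import *
c=r.camera("wrist"); print(c["position"],r.observe()["tool_pos"])
heads(c)
I=cv2.resize(c["image"][100:310,190:400],None,fx=2.8,fy=2.8,interpolation=cv2.INTER_CUBIC); cv2.imwrite("pics/p6.png",I[:,:,::-1])
E
```

```text
[0.406 0.277 0.346] [0.479 0.29  0.223]
```

View pics/p6.png

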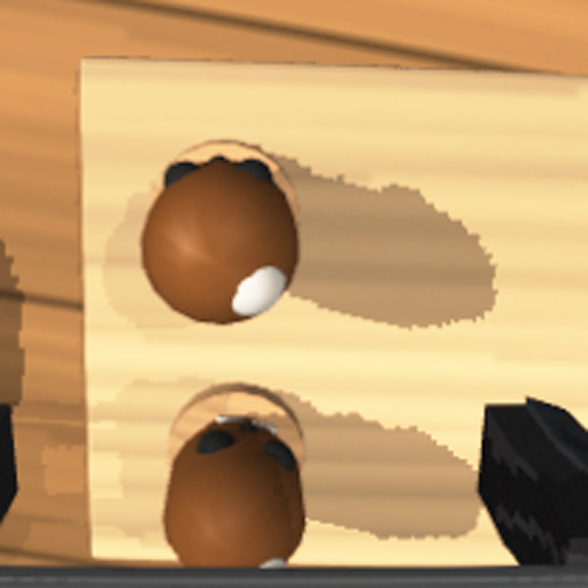

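```bash
cat >> meas.py <<'E'
def foot(c,pts,z,rad=.029,x0=(.48,.28)):
    P=np.array([at(c,p,z)[:2] for p in pts]); f=least_squares(lambda x:np.hypot(*(P-x).T)-rad,x0,loss="soft_l1",f_scale=.001); return f.x,abs(f.fun).max()
E
python3 - <<'E'
from meas import *
c=r.camera("wrist"); o=np.array(r.observe()["tool_pos"][:2]); g=lambda L:[(190+x/2.8,100+y/2.8) for x,y in L]; y=np.radians(100); M=np.array([[np.cos(y),np.sin(y)],[-np.sin(y),np.cos(y)]])
for L,x0 in (([(180,157),(205,145),(235,141),(265,151),(285,168),(297,195)],(.47,.28)),([(170,430),(180,410),(205,390),(235,384),(265,391),(290,410),(303,440)],(.56,.3))):
    x,e=foot(c,g(L),.024,x0=x0); print(x,e,"tool x,z offset",M@(x-o))
E
```

```text
[0.473 0.281] 0.0007159387721704345 tool x,z offset [-0.009  0.008]
[0.569 0.3  ] 0.0007814482252017918 tool x,z offset [-0.006 -0.09 ]
```

Request:
servo_tool:
  plan:
    - [-0.009,0.03,0.008,0,0,0,-1]
    - [0,0.06,0,0,0,0,-1]
    - [0,0.06,0,0,0,0,-1]
    - [0,0.009,0,0,0,0,-1]
    - [0,0,0,0,0,0,0.3]
    - [0,0,0,0,0,0,0.3]
    - [0,0,0,0,0,0,0.3]
    - [0,0,0,0,0,0,0.3]
  squeeze: 8

```text
time: 18.18
tool_pos: [0.4734, 0.2813, 0.0653]
orientation: [0.456, 0.542, -0.54, -0.455]
force: [-1.3, 0.1, 6.5]
finger_gap: 0.592
```

Request:
servo_tool:
  plan:
    - [0,-0.012,0,0,0,0,0.3]
    - [0,-0.05,0,0,0,0,0.3]
    - [0,-0.06,0,0,0,0,0.3]
    - [0,0,0,0,0,0,0.3]

```text
time: 18.68
tool_pos: [0.4756, 0.2822, 0.1919]
orientation: [0.457, 0.544, -0.538, -0.453]
force: [0.6, 1.0, -1.1]
finger_gap: 0.587
```

```bash
cat >> meas.py <<'E'
def rims(c,z=.06):
    im=cv2.cvtColor(c["image"],cv2.COLOR_RGB2HSV); m=((im[...,0]>100)&(im[...,0]<125)&(im[...,1]>90)).astype(np.uint8)
    m=cv2.morphologyEx(m,cv2.MORPH_CLOSE,np.ones((3,3)))
    k,l,s,ce=cv2.connectedComponentsWithStats(m); out=[]
    for i in range(1,k):
        if s[i,4]<60: continue
        P=np.array([at(c,(x,y),z)[:2] for y,x in np.argwhere(l==i)])
        f=least_squares(lambda x:np.hypot(*(P-x).T)-.0315,P.mean(0),loss="soft_l1",f_scale=.001)
        e=np.median(abs(f.fun))
        if e<.003: out.append(f.x); print("rim",s[i],f.x,e.round(4))
    return out
E
python3 - <<'E'
from h import *
plan([(.468,.115,.19,100)],.3)
E
```

```text
at [0.4756 0.2822 0.1919] 99.8
[[-0.0545,0.0006,0.012,0,-0.001,0,0.3],[-0.0545,0.0006,0.012,0,-0.001,0,0.3],[-0.0545,0.0006,0.0121,0,-0.001,0,0.3]]
```

Request:
servo_tool:
  plan:
    - [-0.03,0,0.007,0,0,0,0.3]
    - [-0.055,0,0.012,0,0,0,0.3]
    - [-0.05,0,0.011,0,0,0,0.3]
    - [-0.028,0,0.006,0,0,0,0.3]
    - [0,0,0,0,0,0,0.3]

```text
time: 19.3
tool_pos: [0.4639, 0.1127, 0.1849]
orientation: [-0.456, -0.54, 0.541, 0.457]
force: [0.0, 0.4, -1.3]
finger_gap: 0.589
```

```bash
python3 - <<'E'
from meas import *
o=r.observe();print(o["tool_pos"],np.degrees(yawnow(o)),o["finger_gap"])
for n in ("wrist","top","side"): print(n); c=meas(n); rims(c)
save(c,"s.png")
E
```

```text
[0.464 0.113 0.185] 99.6238934118568 0.5893493458958319
wrist
red 0.06 [100  78  11  23 217] [105.  89.] ang -172.4 0.1635
red 0.066 [100  78  11  23 217] [105.  89.] ang -173.6 0.1632
green 0.06 [110  82  42  29 854] [131.  96.] ang -180.0 0.1599
green 0.06 [99 85  1  6  6] [99. 88.] ang -170.8 0.1647
green 0.06 [ 94 108  14  23 238] [101. 119.] ang -170.0 0.1408
pad [ 0.477 -0.079] -141.3 0.1005
pad [0.466 0.017] 159.6 0.0957
pad [ 0.568 -0.12 ] -83.2 0.1046
rim [  19  145   74   76 1036] [ 0.478 -0.081] 0.0011
rim [ 127  145   79   79 1156] [0.463 0.016] 0.0011
rim [  0 238  59  46 356] [ 0.569 -0.116] 0.0011
top
red 0.06 [304 252   2   6  11] [305. 254.] ang -172.9 0.1631
red 0.066 [304 252   2   6  11] [305. 254.] ang -173.0 0.1629
green 0.06 [304 243   3   6  15] [305. 245.] ang -170.8 0.1407
green 0.06 [298 251   5   5  15] [300. 253.] ang -176.5 0.1582
orange 0.06 [260 150   3   3   4] [261. 151.] ang 38.5 0.1371
pad [ 0.558 -0.125] -88.4 0.1091
pad [0.466 0.013] 162.3 0.0939
pad [0.534 0.08 ] 102.7 0.0986
pad [ 0.477 -0.081] -140.5 0.1022
side
red 0.06 [338 238   5   4  11] [340. 239.] ang -171.2 0.1615
red 0.066 [338 238   5   4  11] [340. 239.] ang -173.0 0.1641
green 0.06 [332 233   4   2   4] [334. 234.] ang -167.9 0.1379
green 0.06 [326 243  15  13 111] [334. 250.] ang 175.6 0.173
pad [ 0.58  -0.111] -75.6 0.0979
pad [0.465 0.011] 163.0 0.0942
pad [0.538 0.078] 100.7 0.0954
pad [ 0.48  -0.091] -135.4 0.1067
```

Request:
servo_tool:
  plan:
    - [-0.03,0,0.0055,0,0,0,0.3]
    - [-0.04,0,0.007,0,0,0,0.3]
    - [-0.025,0,0.005,0,0,0,0.3]
    - [0,0.03,0,0,0,0,0.3]
    - [0,0.03,0,0,0,0,0.3]
    - [0,0.007,0,0,0,0,0.3]
    - [0,0,0,0,0,0,0.3]

```text
time: 20.48
tool_pos: [0.4636, 0.0181, 0.1188]
orientation: [-0.455, -0.541, 0.541, 0.455]
force: [0.3, -0.3, -0.6]
finger_gap: 0.594
```

Request:
servo_tool:
  plan:
    - [0,0.003,0,0,0,0,0.3]
    - [0,0,0,0,0,0,0.3]

```text
time: 20.72
tool_pos: [0.4642, 0.0177, 0.1164]
orientation: [0.456, 0.541, -0.541, -0.455]
force: [-0.8, 0.4, -2.4]
finger_gap: 0.59
```

Request:
servo_tool:
  plan:
    - [-0.0015,0.0015,0,0,0,0,0.3]
    - [0,0,0,0,0,0,0.3]

```text
time: 20.98
tool_pos: [0.464, 0.016, 0.1144]
orientation: [0.456, 0.541, -0.541, -0.455]
force: [-0.6, -0.2, -0.7]
finger_gap: 0.595
```

Request:
servo_tool:
  plan:
    - [0,0.001,0,0,0,0,0.3]
    - [0,0,0,0,0,0,0.3]

```text
time: 21.22
tool_pos: [0.4639, 0.016, 0.1133]
orientation: [-0.455, -0.541, 0.541, 0.455]
force: [-0.6, -1.7, 0.6]
finger_gap: 0.589
```

Request:
servo_tool:
  plan:
    - [0,0.001,0,0,0,0,0.3]
    - [0,0,0,0,0,0,-1]
    - [0,0,0,0,0,0,-1]
    - [0,0,0,0,0,0,-1]
    - [0,-0.04,0,0,0,0,-1]
    - [0,-0.06,0,0,0,0,-1]

```text
time: 21.98
tool_pos: [0.4624, 0.0164, 0.2116]
orientation: [-0.454, -0.54, 0.542, 0.457]
force: [1.6, -0.5, -0.2]
finger_gap: 0.997
```

```bash
python3 - <<'E'
from meas import *
o=r.observe();print(o["tool_pos"],np.degrees(yawnow(o)),o["finger_gap"])
c=r.camera("wrist");save(c,"w7.png")
plan([(.59,.30,.215,100)],-1)
E
```

```text
[0.462 0.016 0.212] 99.79647999923712 0.9970845218414036
at [0.467 0.016 0.221] 99.8
[[0.0432,0.001,-0.0283,0,-0.0,0,-1],[0.0432,0.001,-0.0283,0,-0.0,0,-1],[0.0432,0.001,-0.0283,0,-0.0,0,-1],[0.0432,0.001,-0.0283,0,-0.0,0,-1],[0.0432,0.001,-0.0284,0,-0.0,0,-1],[0.0431,0.001,-0.0284,0,-0.0,0,-1]]
```

View pics/w7.png

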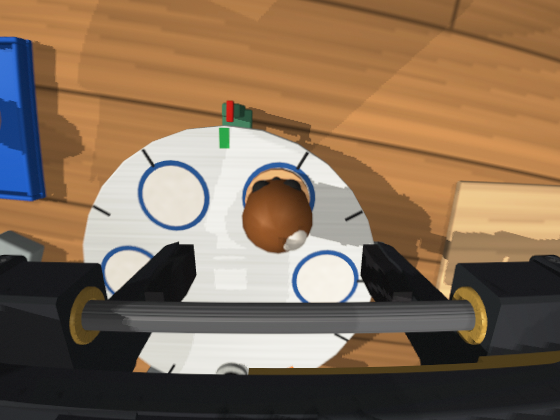

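Request:
servo_tool:
  plan:
    - [0.03,0,-0.019,0,0,0,-1]
    - [0.053,0,-0.034,0,0,0,-1]
    - [0.053,0,-0.034,0,0,0,-1]
    - [0.053,0,-0.033,0,0,0,-1]
    - [0.045,0,-0.027,0,0,0,-1]
    - [0.024,0,-0.013,0,0,0,-1]
    - [0,0,0,0,0,0,-1]

```text
time: 22.9
tool_pos: [0.5771, 0.2984, 0.2113]
orientation: [-0.455, -0.541, 0.542, 0.455]
force: [-0.5, -0.0, -0.4]
finger_gap: 0.998
```

```bash
python3 - <<'E'
from meas import *
o=r.observe();print(o["tool_pos"],np.degrees(yawnow(o)))
c=r.camera("wrist");print(c["position"],r.observe()["tool_pos"])
for d in r.mark_of(c,"head1_mid")[:3]: print(d, at(c,d["centre"],.053))
for d in r.search_frame(c,"head1_mid")[:3]: print(d)
g=cv2.cvtColor(c["image"],cv2.COLOR_RGB2GRAY)
I=cv2.resize(c["image"][100:310,170:380],None,fx=2.8,fy=2.8,interpolation=cv2.INTER_CUBIC); cv2.imwrite("pics/p8.png",I[:,:,::-1])
E
```

```text
[0.577 0.298 0.211] 99.96202643554066
[0.505 0.285 0.335] [0.577 0.297 0.211]
{'box': [0.0, 0.0, 4.5, 48.9], 'p': 0.72}
```

View pics/p8.png

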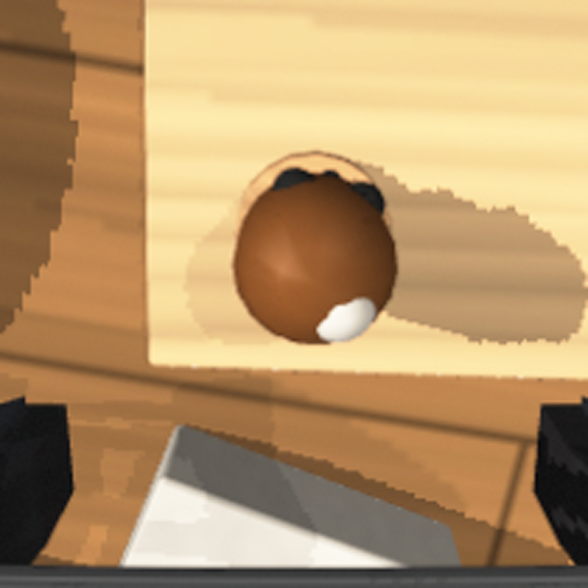

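```bash
python3 - <<'E'
from meas import *
c=r.camera("wrist"); o=np.array(r.observe()["tool_pos"][:2]); y=np.radians(100); M=np.array([[np.cos(y),np.sin(y)],[-np.sin(y),np.cos(y)]])
x,e=foot(c,[(170+a/2.8,100+b/2.8) for a,b in [(244,210),(255,185),(280,161),(318,152),(350,160),(378,180),(392,210)]],.024,x0=(.57,.3)); print(x,e,"tool x,z offset",M@(x-o))
E
```

```text
[0.571 0.3  ] 0.000674117565118558 tool x,z offset [0.005 0.005]
```

Request:
servo_tool:
  plan:
    - [0.004,0.03,0.006,0,0,0,-1]
    - [0,0.06,0,0,0,0,-1]
    - [0,0.05,0,0,0,0,-1]
    - [0,0.009,0,0,0,0,-1]
    - [0,0,0,0,0,0,0.3]
    - [0,0,0,0,0,0,0.3]
    - [0,0,0,0,0,0,0.3]
    - [0,0,0,0,0,0,0.3]
  squeeze: 8

```text
time: 24.1
tool_pos: [0.5714, 0.3, 0.0647]
orientation: [0.456, 0.542, -0.54, -0.455]
force: [-0.5, -1.2, 4.6]
finger_gap: 0.585
```

Request:
servo_tool:
  plan:
    - [0,-0.012,0,0,0,0,0.3]
    - [0,-0.05,0,0,0,0,0.3]
    - [0,-0.06,0,0,0,0,0.3]
    - [0,-0.03,0,0,0,0,0.3]

```text
time: 24.6
tool_pos: [0.5719, 0.3002, 0.2202]
orientation: [0.456, 0.543, -0.539, -0.454]
force: [-0.1, -0.0, 0.4]
finger_gap: 0.585
```

```bash
python3 - <<'E'
from meas import *
c=r.camera("top"); I=cv2.resize(c["image"][130:270,200:400],(800,560),interpolation=cv2.INTER_CUBIC); cv2.imwrite("pics/t9.png",I[:,:,::-1])
rims(c); meas("top")
plan([(.50,-.09,.22,100)],.3)
E
```

```text
red 0.06 [304 252   2   6  11] [305. 254.] ang -172.9 0.1631
red 0.066 [304 252   2   6  11] [305. 254.] ang -173.0 0.1629
green 0.06 [304 243   3   6  15] [305. 245.] ang -170.8 0.1407
green 0.06 [298 251   5   5  15] [300. 253.] ang -176.5 0.1582
orange 0.06 [260 150   3   3   5] [261. 151.] ang 38.4 0.1376
pad [ 0.483 -0.082] -137.7 0.0987
pad [ 0.57  -0.125] -82.4 0.1099
pad [0.46  0.014] 162.5 0.0999
pad [0.537 0.078] 101.2 0.0956
at [0.572 0.3   0.218] 99.8
[[-0.0532,-0.0003,0.0196,0,-0.0,0,0.3],[-0.0532,-0.0003,0.0196,0,-0.0,0,0.3],[-0.0531,-0.0003,0.0196,0,-0.0,0,0.3],[-0.0531,-0.0003,0.0196,0,-0.0,0,0.3],[-0.0531,-0.0003,0.0197,0,-0.0,0,0.3],[-0.0531,-0.0003,0.0197,0,-0.0,0,0.3],[-0.0531,-0.0003,0.0197,0,-0.0,0,0.3]]
```

Request:
servo_tool:
  plan:
    - [-0.03,0,0.005,0,0,0,0.3]
    - [-0.055,0,0.0095,0,0,0,0.3]
    - [-0.058,0,0.01,0,0,0,0.3]
    - [-0.058,0,0.01,0,0,0,0.3]
    - [-0.055,0,0.0095,0,0,0,0.3]
    - [-0.045,0,0.008,0,0,0,0.3]
    - [-0.024,0.01,0.004,0,0,0,0.3]
    - [0,0.01,0,0,0,0,0.3]

```text
time: 25.75
tool_pos: [0.5695, -0.0315, 0.1926]
orientation: [-0.455, -0.54, 0.541, 0.457]
force: [-0.5, -0.2, -1.1]
finger_gap: 0.586
```

Request:
servo_tool:
  plan:
    - [0,0.01,0,0,0,0,0.3]
    - [0,0,0,0,0,0,0.3]

```text
time: 26.0
tool_pos: [0.5698, -0.0287, 0.1833]
orientation: [-0.454, -0.541, 0.542, 0.456]
force: [-0.4, 0.2, 0.1]
finger_gap: 0.587
```

```bash
python3 - <<'E'
from meas import *
c=r.camera("wrist"); o=r.observe();print(o["tool_pos"],np.degrees(yawnow(o)),o["finger_gap"])
for x in rims(c):
    y=np.radians(99.8); M=np.array([[np.cos(y),np.sin(y)],[-np.sin(y),np.cos(y)]]); print(x, M@(x-np.array(o["tool_pos"])[:2]))
save(c,"w9.png")
E
```

```text
[ 0.57  -0.029  0.184] 99.89807328539683 0.5844793404563555
rim [ 188   32   89   94 1559] [ 0.478 -0.081] 0.0011
rim [317  38  66  91 744] [0.463 0.016] 0.001
rim [ 136  147   80   79 1172] [ 0.569 -0.116] 0.0011
rim [ 370  153   78   78 1145] [0.54  0.077] 0.0011
[ 0.478 -0.081] [-0.035  0.1  ]
[0.463 0.016] [0.062 0.098]
[ 0.569 -0.116] [-0.086  0.016]
[0.54  0.077] [0.11  0.012]
```

View pics/w9.png

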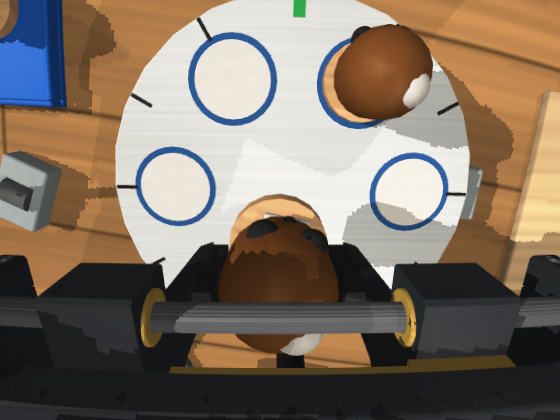

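Request:
servo_tool:
  plan:
    - [-0.028,0,0.005,0,0,0,0.3]
    - [-0.035,0,0.007,0,0,0,0.3]
    - [-0.023,0,0.004,0,0,0,0.3]
    - [0,0.03,0,0,0,0,0.3]
    - [0,0.03,0,0,0,0,0.3]
    - [0,0.006,0,0,0,0,0.3]
    - [0,0.002,0,0,0,0,0.3]
    - [0,0,0,0,0,0,0.3]

```text
time: 27.05
tool_pos: [0.5706, -0.1176, 0.1185]
orientation: [0.456, 0.541, -0.541, -0.455]
force: [0.0, -1.0, -0.7]
finger_gap: 0.587
```

Request:
servo_tool:
  plan:
    - [0,0.002,0,0,0,0,0.3]
    - [0,0,0,0,0,0,0.3]

```text
time: 27.3
tool_pos: [0.57, -0.1176, 0.1157]
orientation: [0.456, 0.541, -0.541, -0.455]
force: [-1.3, 0.5, -0.0]
finger_gap: 0.588
```

Request:
servo_tool:
  plan:
    - [0.001,0.0015,0.001,0,0,0,0.3]
    - [0,0.001,0,0,0,0,0.3]
    - [0,0,0,0,0,0,0.3]

```text
time: 27.68
tool_pos: [0.5685, -0.1167, 0.1127]
orientation: [0.455, 0.541, -0.541, -0.455]
force: [-1.1, 1.4, 0.5]
finger_gap: 0.585
```

Request:
servo_tool:
  plan:
    - [0,0.0005,0,0,0,0,0.3]
    - [0,0,0,0,0,0,-1]
    - [0,0,0,0,0,0,-1]
    - [0,0,0,0,0,0,-1]
    - [0,-0.04,0,0,0,0,-1]
    - [0,-0.06,0,0,0,0,-1]
    - [0,-0.01,0,0,0,0,-1]
    - [0,0,0,0,0,0,-1]

```text
time: 28.68
tool_pos: [0.5688, -0.1169, 0.2227]
orientation: [0.456, 0.541, -0.541, -0.455]
force: [-0.5, -0.2, -0.2]
finger_gap: 1.001
```

```bash
python3 - <<'E'
from meas import *
c=r.camera("wrist"); o=r.observe();print(o["tool_pos"],np.degrees(yawnow(o)),o["force"])
rims(c); w=look("side",dict(dry_head_mid=.047,head1_mid=.101)); t=look("top",dict(dry_head_mid=.047,head1_mid=.101,handle=.126))
I=np.hstack([c["image"],cv2.resize(w["image"][150:320,150:420],(660,420),interpolation=cv2.INTER_CUBIC)]); I=cv2.resize(I,(800,275),interpolation=cv2.INTER_AREA)
cv2.imwrite("pics/m10.png",I[:,:,::-1])
E
```

```text
[ 0.568 -0.117  0.221] 99.80913528675627 [-0.364 -0.166  0.194]
rim [ 299   63   75   78 1101] [ 0.478 -0.081] 0.0011
rim [406  68  51  76 578] [0.463 0.016] 0.001
rim [245 160  70  46 456] [ 0.57  -0.117] 0.001
rim [444 164  64  65 750] [0.539 0.077] 0.001
side dry_head_mid 0.36 [327. 214.] [ 0.487 -0.101  0.047]
side head1_mid 0.56 [307. 224.] [0.465 0.008 0.101]
top dry_head_mid 0.68 [415. 235.] [ 0.437 -0.329  0.047]
top head1_mid 0.72 [285. 224.] [0.469 0.014 0.101]
top handle 0.61 [390. 172.] [ 0.59  -0.246  0.126]
top handle 0.59 [289. 138.] [ 0.679 -0.001  0.126]
```

View pics/m10.png

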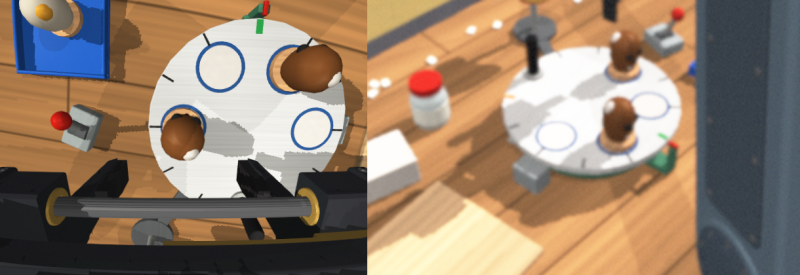

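```bash
cat >> h.py <<'E'
def arcr(ax,a0,a1,off,z,n,rad=.1255,hand=.7):
    A=np.linspace(a0,a1,n+1); pts=[(ax[0]+rad*np.cos(np.radians(t)),ax[1]+rad*np.sin(np.radians(t)),z,t+off,1) for t in A]
    plan(pts[1:],hand,start=pts[0])
E
python3 - <<'E'
from h import *
plan([(.6785,0,.225,65),(.6785,0,.13,65)],-.2)
arcr([.5545,-.02],9,100,56,.13,18)
E
```

```text
at [ 0.5682 -0.1166  0.2212] 99.8
[[0.024,-0.001,-0.0321,0,0.152,0,-0.2],[0.0286,-0.001,-0.0281,0,0.152,0,-0.2],[0.0325,-0.001,-0.0235,0,0.152,0,-0.2],[0.0357,-0.001,-0.0183,0,0.152,0,-0.2],[0.0,0.0475,0.0,0,-0.0,0,-0.2],[0.0,0.0475,0.0,0,-0.0,0,-0.2]]
[[0.0089,0.0,0.0066,0,-0.088,0,0.7],[0.0089,0.0,0.0066,0,-0.088,0,0.7],[0.0089,0.0,0.0066,0,-0.088,0,0.7],[0.0089,0.0,0.0066,0,-0.088,0,0.7],[0.0089,0.0,0.0066,0,-0.088,0,0.7],[0.0089,0.0,0.0066,0,-0.088,0,0.7],[0.0089,0.0,0.0066,0,-0.088,0,0.7],[0.0089,0.0,0.0066,0,-0.088,0,0.7]]
[[0.0089,0.0,0.0066,0,-0.088,0,0.7],[0.0089,0.0,0.0066,0,-0.088,0,0.7],[0.0089,0.0,0.0066,0,-0.088,0,0.7],[0.0089,0.0,0.0066,0,-0.088,0,0.7],[0.0089,0.0,0.0066,0,-0.088,0,0.7],[0.0089,0.0,0.0066,0,-0.088,0,0.7],[0.0089,0.0,0.0066,0,-0.088,0,0.7],[0.0089,0.0,0.0066,0,-0.088,0,0.7]]
[[0.0089,0.0,0.0066,0,-0.088,0,0.7],[0.0089,0.0,0.0066,0,-0.088,0,0.7]]
```

Request:
servo_tool:
  plan:
    - [0.024,-0.001,-0.032,0,0.152,0,-0.2]
    - [0.0285,-0.001,-0.028,0,0.152,0,-0.2]
    - [0.0325,-0.001,-0.0235,0,0.152,0,-0.2]
    - [0.0355,-0.001,-0.018,0,0.152,0,-0.2]
    - [0,0,0,0,0,0,-0.2]

```text
time: 29.7
tool_pos: [0.6792, 0.0016, 0.2255]
orientation: [-0.596, -0.381, 0.38, 0.596]
force: [0.4, -1.3, 0.0]
finger_gap: 0.601
```

Request:
servo_tool:
  plan:
    - [0,0.045,0,0,0,0,-0.2]
    - [0,0.049,0,0,0,0,-0.2]
    - [0,0,0,0,0,0,0.7]
    - [0,0,0,0,0,0,0.7]
    - [0,0,0,0,0,0,0.7]
    - [0,0,0,0,0,0,0.7]
  squeeze: 25

```text
time: 30.45
tool_pos: [0.6801, -0.0009, 0.1352]
orientation: [0.598, 0.381, -0.378, -0.595]
force: [-0.4, 0.0, 5.5]
finger_gap: 0.24
```

```bash
python3 - <<'E'
from meas import *
o=r.observe(); print(o["tool_pos"],o["force"],o["finger_gap"],np.degrees(yawnow(o)))
t=look("top",dict(head1_mid=.101,dry_head_mid=.047)); s=look("side",dict(head1_mid=.101))
E
```

```text
[ 0.68  -0.001  0.135] [-0.373  0.013  5.525] 0.24049413974358871 64.97810323182931
top dry_head_mid 0.69 [417. 238.] [ 0.428 -0.333  0.047]
side head1_mid 0.94 [305. 220.] [0.478 0.002 0.101]
```

Request:
servo_tool:
  plan:
    - [0.005,0,0.004,0,-0.05,0,0.7]
    - [0.009,0,0.0066,0,-0.088,0,0.7]
    - [0.009,0,0.0066,0,-0.088,0,0.7]
    - [0.009,0,0.0066,0,-0.088,0,0.7]
    - [0.009,0,0.0066,0,-0.088,0,0.7]
    - [0.009,0,0.0066,0,-0.088,0,0.7]
    - [0.009,0,0.0066,0,-0.088,0,0.7]
    - [0.009,0,0.0066,0,-0.088,0,0.7]

```text
time: 31.7
tool_pos: [0.6415, 0.0736, 0.1352]
orientation: [0.44, 0.556, -0.553, -0.437]
force: [2.2, 1.4, 5.2]
finger_gap: 0.237
```

```bash
python3 - <<'E'
from h import *
o=r.observe(); p=np.array(o["tool_pos"][:2]); d=p-[.5545,-.02]; a=np.degrees(np.arctan2(d[1],d[0])); print(p,a,np.hypot(*d),o["force"],o["moment"],o["finger_gap"],np.degrees(yawnow(o)))
E
```

```text
[0.64147179 0.07360059] 47.10237896741767 0.12776995910243386 [2.20450429 1.44237661 5.1917668 ] [ 0.41741692 -0.53804065  0.01638169] 0.2371346990184577 103.32426966588248
```

Request:
servo_tool:
  plan:
    - [0.009,0,0.0066,0,-0.088,0,0.7]
    - [0.009,0,0.0066,0,-0.088,0,0.7]
    - [0.009,0,0.0066,0,-0.088,0,0.7]
    - [0.009,0,0.0066,0,-0.088,0,0.7]
    - [0.009,0,0.0066,0,-0.088,0,0.7]
    - [0.009,0,0.0066,0,-0.088,0,0.7]
    - [0.009,0,0.0066,0,-0.088,0,0.7]
    - [0.009,0,0.0066,0,-0.088,0,0.7]

```text
time: 32.7
tool_pos: [0.5605, 0.1081, 0.1351]
orientation: [0.222, 0.673, -0.671, -0.219]
force: [0.0, 3.1, 8.2]
finger_gap: 0.242
```

```bash
python3 - <<'E'
from h import *
o=r.observe(); p=np.array(o["tool_pos"][:2]); d=p-[.5545,-.02]; a=np.degrees(np.arctan2(d[1],d[0])); print(p,a,np.hypot(*d),o["force"],o["finger_gap"],np.degrees(yawnow(o)))
E
```

```text
[0.56054977 0.10813502] 87.29684155105446 0.12827775794335547 [0.01632473 3.13732916 8.196442  ] 0.24175694409246865 143.67038605793994
```

Request:
servo_tool:
  plan:
    - [0.009,0,0.006,0,-0.088,0,0.7]
    - [0.0085,0,0.0055,0,-0.08,0,0.7]
    - [0.003,0,0.002,0,-0.03,0,0.7]
    - [0,0,0,0,0,0,0.7]
    - [0,0,0,0,0,0,-0.2]
    - [0,0,0,0,0,0,-0.2]
    - [0,0,0,0,0,0,-0.2]
    - [0,-0.06,0,0,0,0,-0.2]

```text
time: 33.7
tool_pos: [0.5305, 0.1067, 0.1878]
orientation: [-0.15, -0.689, 0.691, 0.158]
force: [0.8, -0.2, 0.9]
finger_gap: 0.601
```

Request:
servo_tool:
  plan:
    - [0,0,0,0,0.18,0,-0.2]
    - [0,0,0,0,0.18,0,-0.2]
    - [0,0,0,0,0.18,0,-0.2]
    - [0,0,0,0,0.18,0,-0.2]
    - [0,0,0,0,0.18,0,-0.2]
    - [0,0,0,0,0.18,0,-0.2]
    - [0,0,0,0,0.18,0,-0.2]
    - [0,0,0,0,0.18,0,-0.2]

```text
time: 34.7
tool_pos: [0.534, 0.1068, 0.1919]
orientation: [-0.572, -0.415, 0.416, 0.572]
force: [0.6, 0.7, -0.8]
finger_gap: 0.598
```

Request:
servo_tool:
  plan:
    - [0,0,0,0,0.18,0,-0.2]
    - [0,0,0,0,0.18,0,-0.2]
    - [0,0,0,0,0.18,0,-0.2]
    - [0,0,0,0,0.18,0,-0.2]
    - [0,0,0,0,0.18,0,-0.2]
    - [0,0,0,0,0.18,0,-0.2]
    - [0,0,0,0,0.18,0,-0.2]
    - [0,0,0,0,0,0,-0.2]

```text
time: 35.7
tool_pos: [0.534, 0.1068, 0.1919]
orientation: [0.707, 0.001, -0.001, -0.707]
force: [0.5, -0.4, 0.4]
finger_gap: 0.601
```

```bash
python3 - <<'E'
from meas import *
o=r.observe(); p=np.array(o["tool_pos"]); d=p[:2]-[.5545,-.02]; a=np.degrees(np.arctan2(d[1],d[0])); print(p,a,np.hypot(*d),o["force"],o["finger_gap"],np.degrees(yawnow(o)))
c=meas("wrist",[.5545,-.02]); rims(c)
for n in("wrist","top","side"): look(n,dict(handle=.126))
E
```

```text
[0.534 0.107 0.192] 99.18009244316715 0.12846265721531652 [ 0.545 -0.427  0.354] 0.6007463494644018 0.20626597600394617
orange 0.06 [208 221   4   4   4] [210. 222.] ang 127.2 0.1343
pad [ 0.458 -0.03 ] -174.1 0.0969
rim [186 333  50  28 222] [ 0.458 -0.035] 0.001
wrist handle 0.67 [276. 234.] [0.533 0.103 0.126]
top handle 0.55 [392. 174.] [ 0.583 -0.251  0.126]
side handle 0.95 [260. 220.] [0.54  0.098 0.126]
```

Request:
servo_tool:
  plan:
    - [0,0.03,-0.002,0,0,0,-0.2]
    - [0,0.03,0,0,0,0,-0.2]
    - [0,0,0,0,0,0,0.7]
    - [0,0,0,0,0,0,0.7]
    - [0,0,0,0,0,0,0.7]
    - [0,0,0,0,0,0,0.7]
  squeeze: 25

```text
time: 36.85
tool_pos: [0.5351, 0.1049, 0.1336]
orientation: [-0.707, -0.002, -0.0, 0.707]
force: [0.8, 0.0, 5.0]
finger_gap: 0.239
```

```bash
python3 - <<'E'
from meas import *
o=r.observe(); p=np.array(o["tool_pos"]); d=p[:2]-[.5545,-.02]; a=np.degrees(np.arctan2(d[1],d[0])); print(p,a,np.hypot(*d),o["force"],o["finger_gap"],np.degrees(yawnow(o)))
arcr([.5545,-.02],99,159,-99,.13,12)
E
```

```text
[0.535 0.105 0.134] 98.83052605746816 0.1263763234332754 [0.774 0.008 4.993] 0.2387855000925077 0.11762009070288283
[[-0.0107,0.0,-0.0022,0,-0.087,0,0.7],[-0.0107,0.0,-0.0022,0,-0.087,0,0.7],[-0.0107,0.0,-0.0022,0,-0.087,0,0.7],[-0.0107,0.0,-0.0022,0,-0.087,0,0.7],[-0.0107,0.0,-0.0022,0,-0.087,0,0.7],[-0.0107,0.0,-0.0022,0,-0.087,0,0.7],[-0.0107,0.0,-0.0022,0,-0.087,0,0.7],[-0.0107,0.0,-0.0022,0,-0.087,0,0.7]]
[[-0.0107,0.0,-0.0022,0,-0.087,0,0.7],[-0.0107,0.0,-0.0022,0,-0.087,0,0.7],[-0.0107,0.0,-0.0022,0,-0.087,0,0.7],[-0.0107,0.0,-0.0022,0,-0.087,0,0.7]]
```

Request:
servo_tool:
  plan:
    - [-0.0055,0,-0.0006,0,-0.044,0,0.7]
    - [-0.0107,0,-0.002,0,-0.087,0,0.7]
    - [-0.0107,0,-0.0022,0,-0.087,0,0.7]
    - [-0.0107,0,-0.0022,0,-0.087,0,0.7]
    - [-0.0107,0,-0.0022,0,-0.087,0,0.7]
    - [-0.0107,0,-0.0022,0,-0.087,0,0.7]
    - [-0.0107,0,-0.0022,0,-0.087,0,0.7]
    - [-0.0107,0,-0.0022,0,-0.087,0,0.7]

```text
time: 37.85
tool_pos: [0.4637, 0.0676, 0.1336]
orientation: [0.67, 0.229, -0.228, -0.669]
force: [0.2, 0.6, 5.0]
finger_gap: 0.242
```

```bash
python3 - <<'E'
from h import *
o=r.observe(); p=np.array(o["tool_pos"][:2]); d=p-[.5545,-.02]; a=np.degrees(np.arctan2(d[1],d[0])); print(p,a,np.hypot(*d),o["force"],o["finger_gap"],np.degrees(yawnow(o)))
E
```

```text
[0.46374483 0.06756245] 136.02575519958577 0.12610980674959335 [0.21813319 0.5746858  5.04366974] 0.24171947911795597 37.704370407183596
```

Request:
servo_tool:
  plan:
    - [-0.0107,0,-0.0022,0,-0.087,0,0.7]
    - [-0.0107,0,-0.0022,0,-0.087,0,0.7]
    - [-0.0107,0,-0.0022,0,-0.087,0,0.7]
    - [-0.0107,0,-0.0022,0,-0.087,0,0.7]
    - [-0.0055,0,-0.001,0,-0.044,0,0.7]
    - [0,0,0,0,0,0,0.7]

```text
time: 38.6
tool_pos: [0.4375, 0.0259, 0.1336]
orientation: [0.613, 0.354, -0.353, -0.612]
force: [-2.3, 1.4, 6.7]
finger_gap: 0.242
```

```bash
python3 - <<'E'
from meas import *
o=r.observe(); p=np.array(o["tool_pos"][:2]); d=p-[.5545,-.02]; a=np.degrees(np.arctan2(d[1],d[0])); print(p,a,np.hypot(*d),o["force"],o["finger_gap"],np.degrees(yawnow(o)))
meas("top",[.5545,-.02]); meas("wrist",[.5545,-.02])
E
```

```text
[0.438 0.026] 158.59497182210293 0.1256490789607845 [-2.329  1.37   6.664] 0.24245905477075808 60.000599041717436
green 0.06 [312 139   4   7  15] [314. 142.] ang -20.3 0.1387
pad [ 0.653 -0.004] 9.4 0.0997
pad [ 0.518 -0.115] -110.8 0.102
pad [ 0.616 -0.1  ] -52.6 0.1006
pad [0.579 0.063] 73.4 0.0866
red 0.06 [154 205  24  24 266] [166. 216.] ang -173.7 0.162
red 0.066 [154 205  24  24 266] [166. 216.] ang -174.8 0.1623
green 0.06 [ 165  184   52   38 1053] [190. 202.] ang 179.1 0.1606
orange 0.06 [178 235  15  15  15] [185. 242.] ang -172.9 0.1398
orange 0.06 [171 243  15  15  15] [178. 250.] ang -169.5 0.1385
```

Request:
servo_tool:
  plan:
    - [0,0,0,0,0,0,-0.2]
    - [0,0,0,0,0,0,-0.2]
    - [0,0,0,0,0,0,-0.2]
    - [0,-0.05,0,0,0,0,-0.2]
    - [0,-0.06,0,0,0,0,-0.2]
    - [-0.01,-0.01,0.03,0,0,0,-0.5]
    - [-0.01,0,0.03,0,0,0,-0.5]
    - [0,0,0,0,0,0,-0.5]

```text
time: 39.8
tool_pos: [0.3738, 0.0393, 0.2522]
orientation: [0.612, 0.354, -0.353, -0.612]
force: [0.1, -0.3, 0.5]
finger_gap: 0.749
```

```bash
python3 - <<'E'
from meas import *
o=r.observe(); print(o["tool_pos"],np.degrees(yawnow(o)))
t=meas("top",[.5545,-.02]); rims(t); c=meas("wrist",[.5545,-.02]); rims(c)
s=r.camera("side")
for k in (t,s): print([(round(d["p"],2),at(k,d["centre"],.101)) for d in r.mark_of(k,"head1_mid")[:3]])
I=np.hstack([cv2.resize(t["image"][125:265,215:385],(510,420),interpolation=cv2.INTER_CUBIC),cv2.resize(s["image"][150:290,200:370],(510,420),interpolation=cv2.INTER_CUBIC)]); I=cv2.resize(I,(800,330),interpolation=cv2.INTER_AREA)
cv2.imwrite("pics/m14.png",I[:,:,::-1])
E
```

```text
[0.374 0.039 0.252] 60.008394940998315
green 0.06 [313 140   4   6  16] [314. 142.] ang -20.9 0.1387
pad [ 0.656 -0.006] 8.1 0.1023
pad [ 0.518 -0.107] -112.6 0.0943
pad [ 0.608 -0.105] -57.8 0.1006
pad [0.591 0.068] 67.5 0.0955
red 0.06 [220 226  13  15  89] [226. 233.] ang -173.6 0.1626
red 0.066 [220 226  13  15  89] [226. 233.] ang -174.4 0.1639
green 0.06 [223 210  31  28 477] [238. 223.] ang -179.8 0.1652
orange 0.06 [237 248   7   7   7] [240. 251.] ang -173.0 0.1365
pad [ 0.514 -0.105] -115.7 0.0941
rim [207 333  52  28 206] [ 0.519 -0.111] 0.0008
rim [334 357  43  11 125] [ 0.651 -0.005] 0.0011
[(0.83, array([ 0.611, -0.099,  0.101]))]
[(0.65, array([ 0.624, -0.093,  0.101]))]
```

View pics/m14.png

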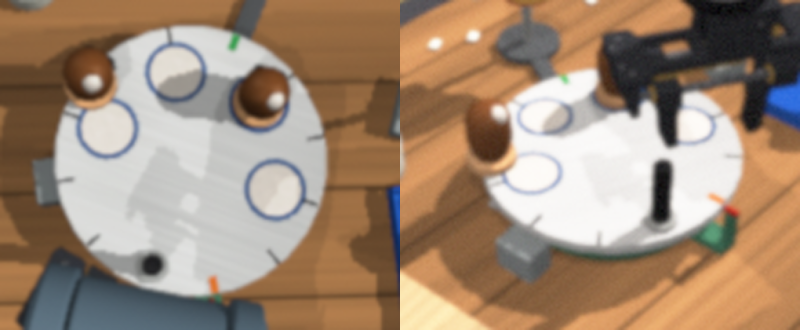

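```bash
python3 - <<'E'
from meas import *
t=r.camera("top"); 
for p,z in (((253,159),.101),((254,166),.072)): print(at(t,p,z))
x=at(t,(254,164),.085)
plan([(x[0]+.015,x[1],.24,100)],-1)
E
```

```text
[0.633 0.089 0.101]
[0.621 0.088 0.072]
at [0.375 0.039 0.252] 60.0
[[0.0347,0.0024,-0.0407,0,-0.14,0,-1],[0.0287,0.0024,-0.0451,0,-0.14,0,-1],[0.0222,0.0024,-0.0487,0,-0.14,0,-1],[0.0152,0.0024,-0.0513,0,-0.14,0,-1],[0.0079,0.0024,-0.0529,0,-0.14,0,-1]]
```

Request:
servo_tool:
  plan:
    - [0.035,0.002,-0.041,0,-0.14,0,-1]
    - [0.029,0.002,-0.045,0,-0.14,0,-1]
    - [0.022,0.002,-0.049,0,-0.14,0,-1]
    - [0.015,0.002,-0.051,0,-0.14,0,-1]
    - [0.008,0.002,-0.053,0,-0.14,0,-1]
    - [0,0,0,0,0,0,-1]
    - [0,0,0,0,0,0,-1]

```text
time: 41.08
tool_pos: [0.6378, 0.0878, 0.2411]
orientation: [-0.454, -0.541, 0.542, 0.455]
force: [-0.1, -0.4, 0.5]
finger_gap: 1.004
```

```bash
python3 - <<'E'
from meas import *
o=r.observe(); print(o["tool_pos"],np.degrees(yawnow(o)))
c=r.camera("wrist"); rims(c); print(c["position"],r.observe()["tool_pos"])
save(c,"w15.png")
E
```

```text
[0.638 0.088 0.241] 100.04589026533264
rim [  0   0   7  34 226] [ 0.517 -0.232] 0.0018
rim [ 57   0  69  69 834] [ 0.519 -0.111] 0.0011
rim [ 79 102  56  69 474] [ 0.616 -0.096] 0.001
rim [237 105  69  66 732] [0.59  0.072] 0.001
rim [156 154  64  64 739] [ 0.651 -0.005] 0.001
[0.565 0.074 0.365] [0.638 0.088 0.242]
```

View pics/w15.png

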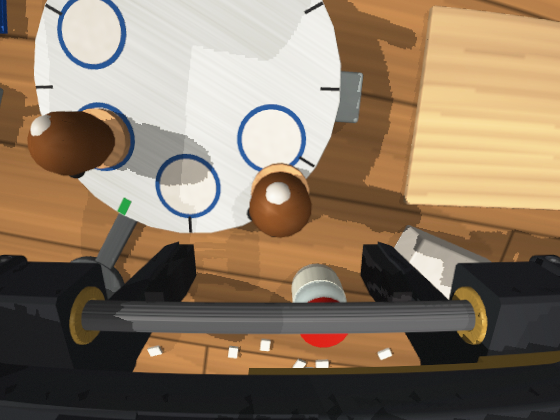

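```bash
python3 - <<'E'
from meas import *
c=r.camera("wrist"); o=np.array(r.observe()["tool_pos"][:2]); im=cv2.cvtColor(c["image"],cv2.COLOR_RGB2HSV).astype(int)
pts=[]
for x in range(250,313,3):
    col=im[150:200,x]; k=np.where((col[:,1]>75)&(col[:,0]<25))[0]
    if len(k): pts.append((x,150+k[0]))
print(pts)
y=np.radians(100); M=np.array([[np.cos(y),np.sin(y)],[-np.sin(y),np.cos(y)]])
for L in (pts,[p for p in pts if 257<p[0]<306]):
    f,e=foot(c,L,.072,x0=(.62,.09)); print(f,e,"off",M@(f-o))
print(M@(np.array([.591,.0715])-o))
E
```

```text
[(253, np.int64(181)), (256, np.int64(176)), (259, np.int64(172)), (262, np.int64(169)), (265, np.int64(167)), (268, np.int64(166)), (271, np.int64(165)), (274, np.int64(164)), (277, np.int64(164)), (280, np.int64(163)), (283, np.int64(164)), (286, np.int64(164)), (289, np.int64(165)), (292, np.int64(166)), (295, np.int64(168)), (298, np.int64(170)), (301, np.int64(173)), (304, np.int64(177)), (307, np.int64(178)), (310, np.int64(174))]
[0.638 0.089] 0.005650734915017993 off [ 0.001 -0.001]
[0.639 0.088] 0.0005575825391543297 off [ 0.001 -0.001]
[-0.008  0.049]
```

Request:
servo_tool:
  plan:
    - [0.001,0.03,-0.001,0,0,0,-1]
    - [0,0.055,0,0,0,0,-1]
    - [0,0.036,0,0,0,0,-1]
    - [0,0.007,0,0,0,0,-1]
    - [0,0,0,0,0,0,0.3]
    - [0,0,0,0,0,0,0.3]
    - [0,0,0,0,0,0,0.3]
    - [0,0,0,0,0,0,0.3]
  squeeze: 8

```text
time: 42.18
tool_pos: [0.6398, 0.089, 0.1154]
orientation: [0.455, 0.542, -0.542, -0.454]
force: [0.4, -0.5, 4.4]
finger_gap: 0.592
```

Request:
servo_tool:
  plan:
    - [0,-0.01,0,0,0,0,0.3]
    - [0,-0.02,0,0,0,0,0.3]
    - [0,0,0,0,0,0,0.3]

```text
time: 42.55
tool_pos: [0.6409, 0.0889, 0.1473]
orientation: [0.455, 0.543, -0.541, -0.453]
force: [-0.1, -1.0, -1.0]
finger_gap: 0.589
```

Request:
servo_tool:
  plan:
    - [-0.003,0,0.017,0,0,0,0.3]
    - [-0.0035,0,0.021,0,0,0,0.3]
    - [-0.002,0,0.0143,0,0,0,0.3]
    - [0,0.015,0,0,0,0,0.3]
    - [0,0.012,0,0,0,0,0.3]
    - [0,0,0,0,0,0,0.3]

```text
time: 43.3
tool_pos: [0.5888, 0.0716, 0.1156]
orientation: [-0.453, -0.542, 0.542, 0.455]
force: [0.4, -0.4, -0.2]
finger_gap: 0.59
```

Request:
servo_tool:
  plan:
    - [0,0.0015,0,0,0,0,0.3]
    - [0,0,0,0,0,0,0.3]

```text
time: 43.55
tool_pos: [0.5893, 0.0715, 0.1156]
orientation: [-0.454, -0.542, 0.542, 0.454]
force: [-0.5, 0.5, -0.9]
finger_gap: 0.594
```

Request:
servo_tool:
  plan:
    - [0,0.001,-0.001,0,0,0,0.3]
    - [0,0,0,0,0,0,-1]
    - [0,0,0,0,0,0,-1]
    - [0,0,0,0,0,0,-1]
    - [0,-0.04,0,0,0,0,-1]
    - [0,-0.06,0,0,0,0,-1]
    - [0,-0.01,0,0,0,0,-1]
    - [0,0,0,0,0,0,-1]

```text
time: 44.55
tool_pos: [0.5904, 0.0716, 0.2253]
orientation: [0.455, 0.542, -0.542, -0.454]
force: [0.3, 0.5, -0.5]
finger_gap: 1.003
```

```bash
cat > chk.py <<'E'
from meas import *
def arcfoot(c,x0,pad):
    """foot outline at z=.072 from skin/wood colour vs pad"""
    im=cv2.cvtColor(c["image"],cv2.COLOR_RGB2HSV).astype(int); pts=[]
    for a in np.radians(np.arange(0,360,6)):   # walk inwards from outside the rim
        for rr in np.arange(.040,.020,-.0005):
            u,v=map(round,proj(c,[x0[0]+rr*np.cos(a),x0[1]+rr*np.sin(a),.072]))
            if not(0<=u<560 and 0<=v<420): break
            h,s,w=im[v,u]
            if s>75 and 4<h<25 and w>120:
                pts.append((u,v)) if rr<.0375 else None; break
    if len(pts)<5: print("few",len(pts)); return
    f,e=foot(c,pts,.072,x0=x0); print("foot",f,"n",len(pts),"maxres",round(e,4),"off pad mm",((f-pad)*1000).round(1))
E
python3 - <<'E'
from chk import *
c=r.camera("wrist"); print(r.observe()["tool_pos"])
rims(c)
for p in ((.590,.0715),(.616,-.0965)): arcfoot(c,p,np.array(p))
t=r.camera("top"); im=t["image"]; s=r.camera("side")
print([(round(d["p"],2),at(s,d["centre"],.101)) for d in r.mark_of(s,"head1_mid")[:3]],[(round(d["p"],2),at(s,d["centre"],.047)) for d in r.mark_of(s,"dry_head_mid")[:2]])
E
```

```text
[0.59  0.072 0.224]
rim [  61   45   70   77 1017] [ 0.519 -0.111] 0.0011
rim [ 79 155  62  66 470] [ 0.616 -0.096] 0.001
rim [245 158  69  46 457] [0.59  0.072] 0.0009
rim [163 206  65  61 585] [ 0.651 -0.005] 0.001
foot [0.59 0.07] n 40 maxres 0.0077 off pad mm [-0.1 -1.2]
foot [ 0.616 -0.095] n 34 maxres 0.0021 off pad mm [-0.2  1.2]
[(0.81, array([ 0.62 , -0.103,  0.101])), (0.41, array([ 0.585, -0.275,  0.101]))] []
```

```bash
python3 - <<'E'
from h import *
plan([(.57,-.27,.24,90)],1)
E
```

```text
at [0.5891 0.0716 0.2227] 100.1
[[-0.0555,-0.0029,0.0131,0,0.029,0,1],[-0.0559,-0.0029,0.0115,0,0.029,0,1],[-0.0562,-0.0029,0.0098,0,0.029,0,1],[-0.0564,-0.0029,0.0082,0,0.029,0,1],[-0.0567,-0.0029,0.0065,0,0.029,0,1],[-0.0568,-0.0029,0.0049,0,0.029,0,1]]
```

Request:
servo_tool:
  plan:
    - [-0.0555,-0.003,0.013,0,0.029,0,1]
    - [-0.056,-0.003,0.0115,0,0.029,0,1]
    - [-0.056,-0.003,0.01,0,0.029,0,1]
    - [-0.0565,-0.003,0.008,0,0.029,0,1]
    - [-0.0565,-0.003,0.0065,0,0.029,0,1]
    - [-0.057,-0.003,0.005,0,0.029,0,1]
    - [0,0,0,0,0,0,1]

```text
time: 45.68
tool_pos: [0.5702, -0.2741, 0.2415]
orientation: [-0.5, -0.499, 0.5, 0.501]
force: [0.2, 0.9, 0.3]
finger_gap: 0.226
```

```bash
cat > sw.py <<'E'
from meas import *
def ball(c):
    im=cv2.cvtColor(c["image"],cv2.COLOR_RGB2HSV); H,S,V=im[...,0],im[...,1],im[...,2]
    m=(((H<6)|(H>174))&(S>140)&(V>60)).astype(np.uint8); k,l,s,ce=cv2.connectedComponentsWithStats(m)
    return [(int(s[i,4]),ce[i].round(1),at(c,ce[i],.092)[:2].round(3)) for i in range(1,k) if s[i,4]>20]
E
python3 - <<'E'
from sw import *
o=r.observe(); print(o["tool_pos"],np.degrees(yawnow(o)),o["finger_gap"])
for n in("wrist","top","side"):
    c=r.camera(n); print(n,ball(c)); 
    for t,z in (("lamp_switch_base",0),("lamp_switch_tip",.092)): print(t,[(round(d["p"],2),np.round(d["centre"]),at(c,d["centre"],z)) for d in r.mark_of(c,t)[:2]])
    if n=="wrist":
        im=cv2.cvtColor(c["image"],cv2.COLOR_RGB2HSV).astype(int)
        u,v=map(int,proj(c,[.608,-.288,.025])); print("base px",u,v)
        m=((im[...,1]<45)&(im[...,2]>60)).astype(np.uint8); k=np.zeros_like(m); cv2.circle(k,(u,v),70,1,-1); m*=k; m=cv2.morphologyEx(m,cv2.MORPH_CLOSE,np.ones((7,7)))
        q=max(cv2.findContours(m,0,1)[0],key=cv2.contourArea); b=cv2.boxPoints(cv2.minAreaRect(q)); print(cv2.contourArea(q),b.round(),[at(c,p,.025)[:2].round(3) for p in b])
        save(c,"w16.png")
E
```

```text
[ 0.57  -0.274  0.241] 89.81628693727187 0.22628129573910521
wrist [(152, array([527.9,   8. ]), array([ 0.406, -0.064])), (586, array([274.5, 207.2]), array([ 0.58 , -0.278]))]
lamp_switch_base [(0.87, array([272., 208.]), array([ 0.61 , -0.283,  0.   ]))]
lamp_switch_tip [(0.65, array([274., 207.]), array([ 0.58 , -0.278,  0.092]))]
base px 266 213
2359.5 [[240. 238.]
 [255. 180.]
 [296. 191.]
 [281. 249.]] [array([ 0.639, -0.321]), array([ 0.569, -0.301]), array([ 0.582, -0.254]), array([ 0.653, -0.271])]
top [(738, array([342.2,  78.6]), array([ 0.843, -0.144])), (368, array([223.8, 107.9]), array([0.768, 0.162])), (24, array([399.8, 180.6]), array([ 0.574, -0.28 ]))]
lamp_switch_base [(0.67, array([391., 175.]), array([ 0.606, -0.287,  0.   ]))]
lamp_switch_tip [(0.41, array([396., 176.]), array([ 0.585, -0.27 ,  0.092])), (0.18, array([170., 134.]), array([0.701, 0.298, 0.092]))]
side [(184, array([251.6, 126.3]), array([ 0.925, -0.221])), (45, array([343.4, 158.3]), array([ 0.585, -0.288])), (261, array([185.9, 200.7]), array([0.767, 0.162]))]
lamp_switch_base [(0.78, array([332., 179.]), array([ 0.617, -0.284,  0.   ]))]
lamp_switch_tip [(0.39, array([343., 162.]), array([ 0.575, -0.273,  0.092]))]
```

```bash
python3 - <<'E'
from h import *
plan([(.543,-.268,.235,75.2,2),(.543,-.268,.10,75.2,3)],1)
E
```

```text
at [ 0.5716 -0.269   0.2428] 90.2
[[0.0005,0.0039,0.0143,0,0.131,0,1],[-0.0013,0.0039,0.0143,0,0.131,0,1],[0.0,0.045,0.0,0,-0.0,0,1],[0.0,0.045,0.0,0,-0.0,0,1],[0.0,0.045,0.0,0,-0.0,0,1]]
```

Request:
servo_tool:
  plan:
    - [0.001,0.004,0.0145,0,0.131,0,1]
    - [0,0.004,0.0145,0,0.131,0,1]
    - [0,0.045,0,0,0,0,1]
    - [0,0.045,0,0,0,0,1]
    - [0,0.044,0,0,0,0,1]
    - [0,0,0,0,0,0,1]

```text
time: 46.88
tool_pos: [0.5402, -0.265, 0.0972]
orientation: [-0.558, -0.43, 0.432, 0.563]
force: [-0.9, -0.0, -0.1]
finger_gap: 0.004
```

Request:
servo_tool:
  plan:
    - [0,0,-0.012,0,0,0,1]
    - [0,0,-0.014,0,0,0,1]
    - [0,0,-0.014,0,0,0,1]
    - [0,0,-0.014,0,0,0,1]
    - [0,0,-0.014,0,0,0,1]

```text
time: 47.5
tool_pos: [0.6108, -0.286, 0.1043]
orientation: [0.562, 0.432, -0.431, -0.559]
force: [-0.9, 0.1, 0.2]
finger_gap: 0.003
```

Request:
servo_tool:
  plan:
    - [0,0,-0.01,0,0,0,1]
    - [0,0,-0.008,0,0,0,1]
    - [0,0,-0.004,0,0,0,1]
    - [0,0,0,0,0,0,1]

```text
time: 48.0
tool_pos: [0.6294, -0.2905, 0.101]
orientation: [-0.56, -0.431, 0.431, 0.561]
force: [-1.9, -0.0, 1.8]
finger_gap: 0.007
```

Request:
servo_tool:
  plan:
    - [0,0,-0.003,0,0,0,1]
    - [0,0,0,0,0,0,1]

```text
time: 48.25
tool_pos: [0.63, -0.2907, 0.1008]
orientation: [-0.559, -0.43, 0.432, 0.562]
force: [-13.0, 1.8, 9.2]
finger_gap: -0.001
```

```bash
python3 - <<'E'
from sw import *
for n in("wrist","top","side"):
    c=r.camera(n); print(n,ball(c)); 
E
```

```text
wrist [(54, array([275.8, 334.8]), array([ 0.665, -0.302]))]
top [(740, array([342.2,  78.6]), array([ 0.843, -0.144])), (367, array([223.8, 107.9]), array([0.768, 0.162]))]
side [(183, array([251.7, 126.2]), array([ 0.925, -0.221])), (265, array([185.9, 200.7]), array([0.767, 0.162]))]
```

Request:
servo_tool:
  plan:
    - [0,0,0.015,0,0,0,1]
    - [0,0,0.03,0,0,0,1]
    - [0,-0.05,0.03,0,0,0,1]
    - [0,-0.06,0.03,0,0,0,1]
    - [0,-0.03,0.03,0,0,0,1]
    - [0,0,0,0,0,0,1]

```text
time: 49.15
tool_pos: [0.5043, -0.2576, 0.2401]
orientation: [0.563, 0.432, -0.43, -0.558]
force: [-0.1, 0.3, -0.8]
finger_gap: 0.006
```

```bash
python3 - <<'E'
from sw import *
from chk import *
w=r.camera("wrist"); t=r.camera("top"); s=r.camera("side"); print(r.observe()["tool_pos"],r.observe()["force"])
for c in (w,t,s): print(ball(c))
meas("top",[.5545,-.02])
for c in (w,t,s):
  for p in ((.590,.0715),(.616,-.0965)): arcfoot(c,p,np.array(p))
print([(round(d["p"],2),at(t,d["centre"],.047)) for d in r.mark_of(t,"dry_head_mid")[:2]])
a=cv2.resize(t["image"][50:270,110:450],(800,518),interpolation=cv2.INTER_CUBIC); cv2.imwrite("pics/f17.png",a[:,:,::-1])
E
```

```text
[ 0.504 -0.257  0.236] [ 0.475  0.771 -0.658]
[(178, array([478.4,  15.9]), array([ 0.398, -0.06 ])), (193, array([277.8, 338.1]), array([ 0.658, -0.3  ]))]
[(739, array([342.2,  78.6]), array([ 0.843, -0.144])), (368, array([223.8, 107.9]), array([0.768, 0.162])), (66, array([404.7, 151.2]), array([ 0.649, -0.297]))]
[(185, array([251.6, 126.2]), array([ 0.926, -0.221])), (34, array([329.4, 147.2]), array([ 0.655, -0.305])), (262, array([185.9, 200.7]), array([0.767, 0.162]))]
red 0.06 [304 252   2   6  11] [305. 254.] ang -174.2 0.1617
red 0.066 [304 252   2   6  11] [305. 254.] ang -174.4 0.1615
green 0.06 [313 140   3   6  14] [314. 142.] ang -20.7 0.1378
green 0.06 [298 252   5   4  13] [300. 253.] ang -178.0 0.1577
pad [0.655 0.002] 12.2 0.1026
pad [ 0.515 -0.106] -115.0 0.0945
pad [0.591 0.065] 66.5 0.0923
pad [ 0.617 -0.096] -50.5 0.0986
few 0
foot [ 0.612 -0.099] n 41 maxres 0.0108 off pad mm [-4.2 -2.3]
foot [0.589 0.074] n 43 maxres 0.009 off pad mm [-1.   2.3]
foot [ 0.616 -0.094] n 43 maxres 0.0088 off pad mm [0.3 2.3]
foot [0.588 0.072] n 43 maxres 0.0039 off pad mm [-1.9  0.1]
foot [ 0.615 -0.093] n 46 maxres 0.0054 off pad mm [-0.9  3. ]
[(0.61, array([ 0.562, -0.014,  0.047]))]
```

View pics/f17.png

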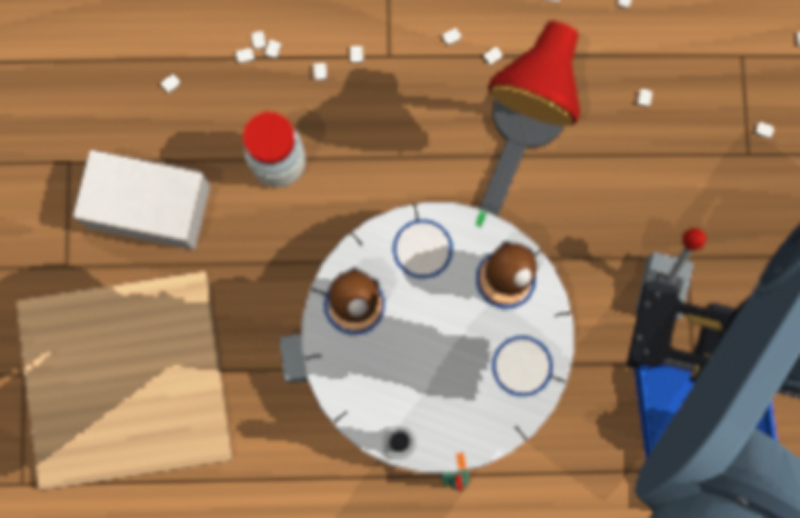

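```bash
python3 -c "
from h import *
print(r.sign_off())"
```

```text
the job is handed in; nothing more can be done
None
```

The job is done and handed in at about 49 s of the 210 s allowed; the sign-off gave no verdict.

**What I did**
- **Home:** I turned the disc home. The first try overshot because the handle slipped out of the jaws, so I gripped it again and brought the green mark to the pointer.
- **Heads:** I set the white head upright in the blue tray and stood both brown heads (only two were present) on circles, each gripped at 8 N.
- **Turn:** I turned the disc five clicks anticlockwise to the orange mark, with one change of grip after three clicks.
- **Mending:** After the turn, one brown head stood about 5 cm off its circle, overhanging the disc's edge, so I put it back with the disc where it was. I did not re-check the heads just before turning, so I can't say whether it moved before, during or after the turn.
- **Switch:** Last, I pushed the lever over until it met its stop, at about 13 N.

**Last checks**
- **Disc:** The orange mark is at the pointer.
- **Heads:** Both brown heads stand upright on their circles. A close camera look after the mending put both within about 1–2 mm of centre. After the lever push, the outline fits from further off were poor and disagreed, giving offsets of 0–5 mm, but the final picture shows both centred.
- **Switch:** The ball is at (0.649, −0.297), where I expect it for fully on.
- **Bystanders:** The jar and foam block look unmoved. The brush was out of view in the last picture.
- **White head:** It was last seen upright in the tray at about 17 s. The arm hid it in the final picture, and the network's last reading of it, on the disc, was false.

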